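# Unload the mended tile from its press stack

### The job

The glue in the mended tile has set, so take apart the press stack on the walnut board from the top down, putting each piece away before you take the next: the little knob weight and the round disc weight upright into the recess of the turned stand that fits each, the wooden pressing block flat into its shallow tray, and last the tile, flat on the middle of the slatted drying rack, lengthwise along it with its gold seam still up. Do not let the tile be dragged along while anything stands on it, set each piece down rather than letting it drop, and leave the glass jar and the spoon rest where they stand.

Things in the scene. Friction and masses are not known exactly. Their poses are not given: they have to be found in the camera images.
- knob_weight: 100 g steel laboratory weight, top of the stack, standing on the disc weight: a cylinder 28 mm across and 18 mm high with a round knob above it (knob 18 mm across, from 22 to 40 mm above the underside, on a 10 mm neck; height 40 mm). Origin at the centre of its underside, z up.
- disc: 500 g steel disc weight, a plain upright cylinder 50 mm across and 32 mm high, standing on the pressing block. Origin at the centre of its underside, z up.
- block: pale wooden pressing block, 90 x 54 x 20 mm (its own x, y, z), about 70 g, lying on the tile with its length roughly along the tile's. Origin at the centre of its underside, x along its length, z up.
- tile: mended white ceramic tile 120 x 62 x 10 mm (own x, y, z), 170 g, gold seam on top; bottom of the stack, its ends showing. It lies lengthwise on a fixed walnut board (260 x 130 mm, top 45 mm above the bench); 50 mm or more beyond its +x end an aluminium clamp with an upright blue tile, fixed, rises 56 mm above the board. Origin: centre of its underside, x along its length, z up.
- small_stand: smaller turned walnut stand, fixed to the bench: round, 60 mm across, 13 mm high, with a round recess 44 mm across and 5 mm deep (recess floor 8 mm above the bench). Place of the knob weight. Origin at the centre of its underside on the bench, z up.
- large_stand: larger turned walnut stand, fixed to the bench: round, 84 mm across, 13 mm high, with a round recess 66 mm across and 5 mm deep (recess floor 8 mm above the bench). Place of the disc weight. Origin at the centre of its underside on the bench, z up.
- block_tray: shallow walnut-rimmed tray, fixed to the bench: 126 x 90 mm outside (its own x, y), inside 114 x 78 mm, floor 6 mm above the bench, rim 11 mm above the bench. Place of the pressing block, length along length. Origin at the centre of its underside on the bench, x along its length, z up.
- rack: pale wooden drying rack, fixed to the bench: two rails along its length and six slats across them, 150 x 96 mm (its own x, y), slat tops 20 mm above the bench, no rim. Place of the tile. Origin at the centre of its underside at bench height, x along its length, z up.
- jar: closed glass jar with a steel lid, empty, 58 mm across and 75 mm high, a loose bystander. Origin at the centre of its underside, z up.
- spoon_rest: white ceramic spoon rest, a loose bystander: a shallow round dish 76 mm across, 14 mm high, with a flat trough handle reaching 92 mm from the dish's centre along its own -x. Origin at the centre of the dish's underside.
There are look-alikes about, which are no part of the job. Of the things that look like the block_tray, the smaller one is meant. Leave any red look-alike of the tile alone.

How it is judged:
By the outcome, as a careful person would: the job done as asked, in the order asked, and still so for the second after the job is handed in, with the robot touching nothing.
It also fails if it takes over 123 s, if anything falls off the work surface, if the arm or the gripper's body presses on something with over 40 N, if the wrist force passes 120 N, or if a joint passes its speed limit or range.

### The arm

A 7-joint arm with a two-finger parallel gripper is mounted at the origin on the work surface. World frame = base frame: x ahead of the robot, y to its left, z up, the work surface at z = 0. Lengths are in m, angles in rad, forces in N, time in s.
With the tool pointing down it reaches from about 0.425 to 0.975 m from the base axis. Payload 16.7 kg.
Tool frame: the origin (TCP) lies on the centre line of the jaws, within the pads' length; the fingertips stand 25 mm ahead of it and the grasp point (between the pads) lies 6 mm ahead of it; z points along the fingers, y is the direction in which the jaws open and shut (so a half turn about z gives the same grasp; the last joint's range is limited). The gripper opens to 85 mm and grips with 20 to 120 N. Pads are 22 mm wide; open, the fingers measure 114 mm over their backs; the gripper's body (76 mm by 85 mm) begins 54 mm behind the grasp point. The pads swing forward as they close: fully open they stand 13 mm farther back than shut.
Start: joints at [-1.383, 0.426, 0.074, 1.606, -0.034, 1.111, -0.067], TCP at [0.223, 0.637, 0.256] pointing down, gripper open.
Joint ranges: [-2.85, 2.85], [-0.5, 2.14], [-1.23, 1.37], [0.21, 2.46], [-1.02, 4.16], [0.16, 2.05], [-2.73, 2.73]. Speed limits (rad/s): [1.89, 1.89, 2.39, 2.39, 3.01, 3.01, 3.01].

### API

Orientations are given as a unit quaternion [w, x, y, z].
In Python, from cell import arm gives the robot as it stands. The module is installed in compiled form; this text tells all that it offers.
- The arm moves only by the tool carry_out, never from a script. Its argument "moves" is a list of rows, each an object of numbers: "dx", "dy", "dz": the shift along the tool's x, y, z in m; "twist": the turn about the tool's z in rad; "fingers": the finger opening in m, from 0 to 0.0854. A call has 1 to 12 rows; each row shifts and turns the commanded pose from where the row before left it, along the tool's axes as they then stand; what a row does not reach is not made up. A row lasts 1/12 s, in which the tool goes at most 41.7 mm and 7.16 degrees, less where a joint would pass 70% of its speed; a pose out of reach is approached as far as the arm can. A call with a gripper value outside its range is refused whole. The fingers move at their own pace and stop on an object; "newtons" is the grip in N (left out, the last holds). Time passes only in rows, so rows that do not move let the fingers close. It gives the time, the measured TCP pose, the force and the opening at its end, in the units of the state.
- arm.get_state(): the state, without advancing time (a new reading comes with each control period).
- arm.camera(name): name is "scene" or "top"; returns a dict with "color" (420x560x3 uint8, red, green, blue), "fx", "fy", "cx", "cy" (pixels), "xyz" and "attitude" of the camera in the world. Camera axes: x right, y down, z forward; pixel columns grow to the right and rows downward; lengths in m; the calibration is good to about 2 mm. A picture is of the moment at which its call begins. There is no depth.
- arm.job_done(): hands the job in, once; it reports no verdict.
The state is a dict: "t": time; "q": joint angles; "dq": joint speeds; "effort": joint torques, N m; "tcp_pos": TCP position; "tool_rot": TCP orientation; "force": force on the tool from outside, world axes, zero at the start; "ft_torque": the same for the moment, N m; "grip_width": opening from 0.0 (shut) to 1.0 (fully open).
Only numpy, scipy, OpenCV 4.12 (cv2) and the standard library are available. Lean on these libraries where they do the work, as an engineer would, in place of code of your own. Each camera call takes 0.05 s, during which the arm holds its last target.

## Working session

There is one attempt and no reset: what is moved stays moved. The work goes in short steps, Python scripts to look and compute and a tool call to move; the robot and the scene stay as the last step left them, time stands still between calls to the robot, and variables do not carry over. Pictures are saved under pics/ and viewed, and the job is handed in when it is done.

Besides the shell and the picture viewer there is one more tool, called by a JSON object that holds its "api" and its "payload", one argument or row to a line. carry_out: Moves the arm, as the interface text tells. Its arguments: {"type":"object","properties":{"moves":{"type":"array"},"newtons":{"type":"number"}},"required":["moves"]}

```bash
mkdir -p pics; python3 - <<'E'
from cell import arm
import cv2
s=arm.get_state()
print({k:s[k] for k in ('t','tcp_pos','tool_rot','force','grip_width')})
for n in('scene','top'):
    c=arm.camera(n); cv2.imwrite(f'pics/{n}0.png',c['color'][:,:,::-1])
    print(n,{k:c[k] for k in c if k!='color'})
E
```

```text
{'t': 0.0, 'tcp_pos': array([0.22297237, 0.63669396, 0.25560635]), 'tool_rot': array([-4.44989646e-05,  1.67609712e-01,  9.85853208e-01, -6.59750694e-04]), 'force': array([ 0.11401661, -0.14526852, -0.54555691]), 'grip_width': 1.000674104581192}
scene {'fx': 395.7807889910914, 'fy': 395.7807889910914, 'cx': 281.0877434016277, 'cy': 206.96558344189413, 'xyz': array([ 1.20614755, -0.32013552,  0.68354804]), 'attitude': array([-0.37784951,  0.75194803,  0.47791477, -0.2517963 ])}
top {'fx': 387.4718982608228, 'fy': 387.4718982608228, 'cx': 280.62697666858594, 'cy': 208.68849471749098, 'xyz': array([ 0.33848836, -0.02168437,  1.01901251]), 'attitude': array([-0.06778897,  0.70837226, -0.70133398,  0.04176167])}
```

View pics/scene0.png

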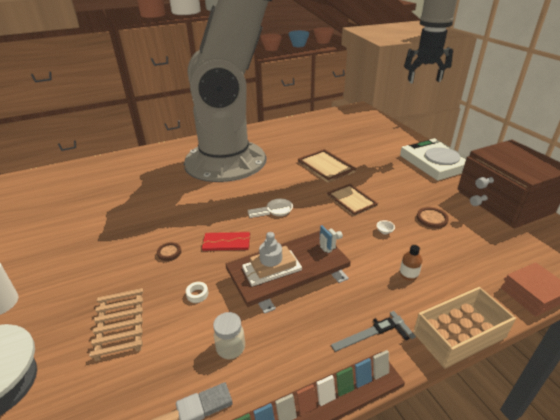

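View pics/top0.png

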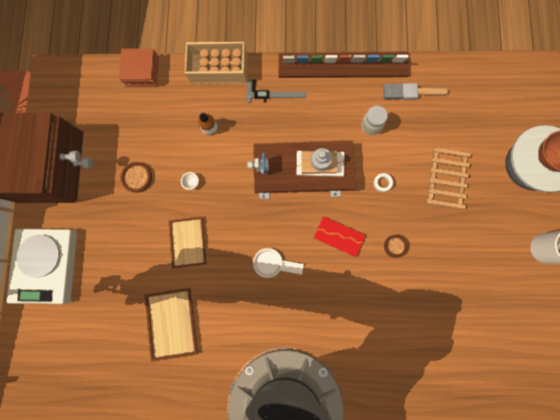

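The top view shows the stack at about (321,162), the rack at (449,178) and the jar at (375,120). The spoon rest is at (268,262). The round stands are at (396,246), small, and (136,178), large. There are two trays: (187,243) is smaller and (172,323) is larger. The red look-alike tile is at (340,236). Next I'll take enlarged crops.

```bash
cat > h.py <<'E'
import numpy as np, cv2
from scipy.spatial.transform import Rotation as R
CAM={'scene':(395.7807889910914,281.0877434016277,206.96558344189413,[ 1.20614755,-0.32013552,0.68354804],[-0.37784951,0.75194803,0.47791477,-0.2517963]),
'top':(387.4718982608228,280.62697666858594,208.68849471749098,[0.33848836,-0.02168437,1.01901251],[-0.06778897,0.70837226,-0.70133398,0.04176167])}
def rot(n): return R.from_quat(CAM[n][4],scalar_first=True).as_matrix()
def ray(n,p):
    f,cx,cy,o,_=CAM[n]; d=rot(n)@np.array([(p[0]-cx)/f,(p[1]-cy)/f,1]); return np.array(o),d/np.linalg.norm(d)
def plane(n,p,z):
    o,d=ray(n,p); return o+d*(z-o[2])/d[2]
def proj(n,X):
    f,cx,cy,o,_=CAM[n]; c=rot(n).T@(np.array(X)-o); return np.array([f*c[0]/c[2]+cx,f*c[1]/c[2]+cy])
def tri(p,q):
    o1,d1=ray('scene',p);o2,d2=ray('top',q)
    s=np.linalg.lstsq(np.c_[d1,-d2],o2-o1,rcond=None)[0]
    a=o1+s[0]*d1;b=o2+s[1]*d2
    return (a+b)/2,np.linalg.norm(a-b)
def crop(src,x0,y0,x1,y1,k,out):
    im=cv2.imread(src)[y0:y1,x0:x1]; cv2.imwrite(out,cv2.resize(im,None,fx=k,fy=k,interpolation=cv2.INTER_CUBIC))
E
python3 - <<'E'
from h import *
crop('pics/top0.png',245,130,365,210,6,'pics/c1.png')
crop('pics/scene0.png',220,215,355,310,5.9,'pics/c2.png')
T=cv2.imread('pics/top0.png');S=cv2.imread('pics/scene0.png')
def g(im,cx,cy,r=34): return cv2.resize(im[cy-r:cy+r,max(cx-r,0):cx+r],(260,260),interpolation=cv2.INTER_CUBIC)
a=np.hstack([g(T,396,246),g(T,136,178),g(T,187,243)]);b=np.hstack([g(S,168,251),g(S,432,217),g(S,352,200)])
cv2.imwrite('pics/c3.png',np.vstack([a,b]))
a=np.hstack([g(T,449,178,40),g(S,120,324,40)]);cv2.imwrite('pics/c4.png',a)
for n,q in (('small',(396,246)),('large',(136,178)),('tray',(187,243)),('bigtray',(172,323)),('rack',(449,178)),('stack',(321,162)),('jar',(375,120)),('spoon',(268,262))): print(n,plane('top',q,0.02))
E
```

```text
small [ 0.40054541 -0.27886871  0.02      ]
large [0.5750626  0.40528493 0.02      ]
tray [0.40259643 0.25848439 0.02      ]
bigtray [0.20097823 0.2864777  0.02      ]
rack [ 0.57853856 -0.42121997  0.02      ]
stack [ 0.62061966 -0.08928942  0.02      ]
jar [ 0.73728442 -0.23414009  0.02      ]
spoon [0.35624364 0.04679254 0.02      ]
```

View pics/c1.png

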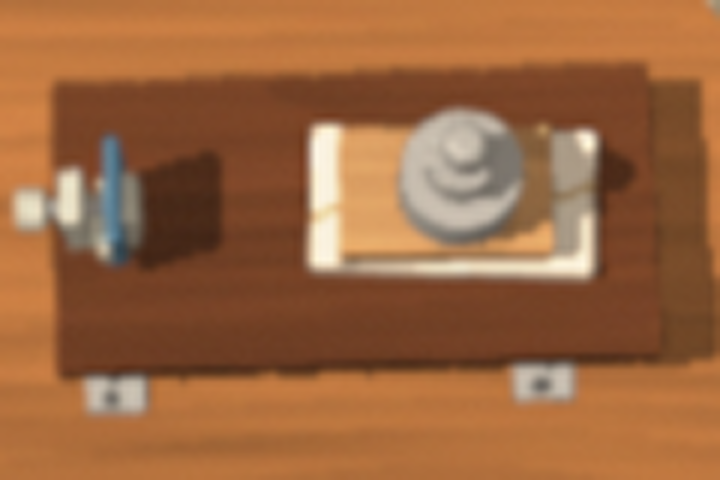

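View pics/c2.png

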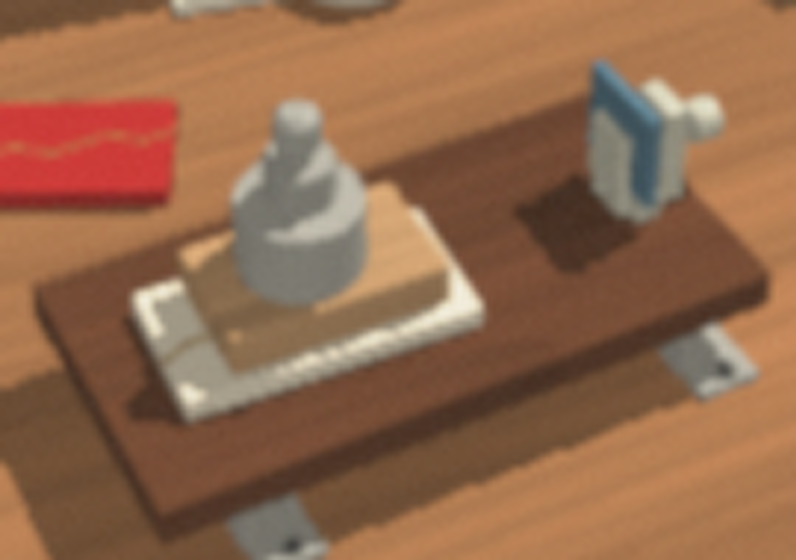

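View pics/c3.png

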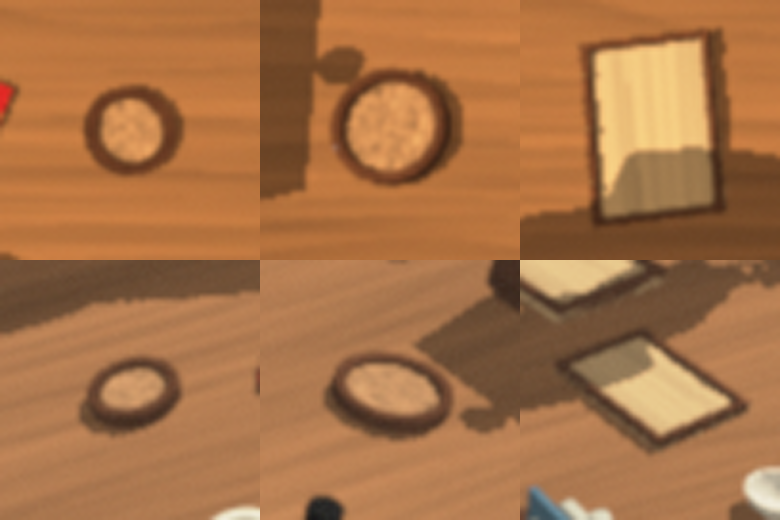

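View pics/c4.png

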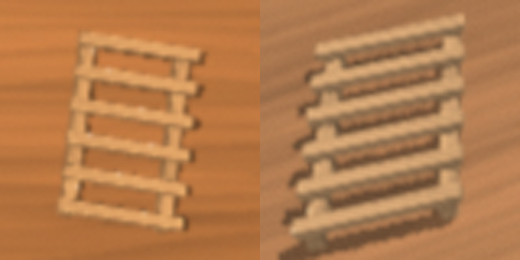

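The crops show the tile running left-right in the top view, with the clamp at its left end. The stack order is knob weight, disc, block. (187,243) is the smaller tray, which is the one meant. Both stands have recesses. The rack is tilted about 7° in the image. Next I'll measure.

```bash
python3 - <<'E'
from h import *
t=lambda u,v:(245+(u+.5)/6-.5,130+(v+.5)/6-.5)
s=lambda u,v:(220+(u+.5)/5.9-.5,215+(v+.5)/5.9-.5)
def show(n,a,b): X,e=tri(a,b); print(n,X.round(4),'gap',round(e,4))
show('knob centre',s(298,122),t(465,145))
show('tile corner clamp-near(-x)',s(485,307),t(308,272))
# tile top corners: top image (L,-x?)
show('tile TR/top far',s(133,297),t(598,275))
show('tile near right',s(190,408),t(597,130))
show('tile near left',s(483,307),t(310,125))
show('tile far left',s(418,207),t(307,268))
show('block far right',s(182,255),t(552,255))
show('block near left',s(447,265),t(340,125))
# masks
T=cv2.imread('pics/top0.png');S=cv2.imread('pics/scene0.png')
for n,im,boxes in(('top',T,{'small':(380,230,412,262),'large':(118,160,155,196),'tray':(165,213,210,272)}),('scene',S,{'small':(152,238,186,264),'large':(410,203,452,233),'tray':(325,184,380,216)})):
    hsv=cv2.cvtColor(im,cv2.COLOR_BGR2HSV)
    for k,(x0,y0,x1,y1) in boxes.items():
        c=hsv[y0:y1,x0:x1]; print(n,k,'bg hsv',c[1,1],'mid',c[(y1-y0)//2,(x1-x0)//2], 'row V',c[(y1-y0)//2,:,2].tolist())
E
```

```text
knob centre [ 0.6065 -0.0827  0.1418] gap 0.0021
tile corner clamp-near(-x) [ 0.5937 -0.0116  0.0061] gap 0.0251
tile TR/top far [ 0.5767 -0.1434  0.0541] gap 0.0049
tile near right [ 0.6401 -0.1441  0.0546] gap 0.0041
tile near left [ 0.6413 -0.0234  0.0553] gap 0.0
tile far left [ 0.5788 -0.0217  0.0543] gap 0.0019
block far right [ 0.5808 -0.123   0.0712] gap 0.0034
block near left [ 0.6347 -0.0358  0.0764] gap 0.0005
top small bg hsv [ 13 168 190] mid [ 14 152 222] row V [194, 195, 192, 168, 117, 101, 100, 107, 151, 201, 205, 203, 212, 215, 218, 221, 222, 219, 209, 202, 205, 209, 210, 201, 152, 116, 106, 103, 108, 129, 172, 187]
top large bg hsv [ 13 165 110] mid [ 14 153 209] row V [196, 189, 156, 127, 109, 86, 115, 177, 208, 212, 213, 213, 212, 218, 215, 212, 218, 216, 209, 217, 222, 222, 220, 217, 218, 223, 223, 222, 217, 167, 123, 104, 75, 70, 103, 113, 132]
top tray bg hsv [ 13 169 186] mid [ 19 123 240] row V [189, 189, 190, 189, 185, 160, 123, 104, 149, 205, 238, 244, 243, 239, 236, 236, 235, 238, 243, 246, 244, 241, 240, 243, 246, 245, 243, 244, 245, 244, 240, 239, 240, 2
[... 176 characters left out ...]
200, 196, 198, 204, 210, 211, 206, 201, 207, 208, 201, 184, 152, 118, 105, 96, 100, 139, 169, 171, 175, 175]
scene large bg hsv [ 13 137 169] mid [ 14 125 208] row V [176, 176, 176, 173, 151, 110, 93, 72, 68, 84, 103, 129, 163, 196, 212, 216, 211, 197, 193, 195, 201, 208, 211, 208, 204, 200, 199, 201, 200, 201, 204, 210, 205, 187, 140, 100, 108, 117, 149, 180, 183, 184]
scene tray bg hsv [ 13 135 115] mid [ 20  99 233] row V [104, 104, 105, 106, 105, 105, 105, 103, 101, 95, 80, 79, 90, 117, 158, 197, 219, 226, 228, 229, 230, 231, 233, 233, 232, 233, 233, 233, 233, 231, 231, 233, 232, 231, 229, 226, 226, 224, 227, 229, 230, 230, 223, 204, 174, 122, 105, 110, 129, 151, 168, 176, 179, 180, 183]
```

```bash
python3 - <<'E'
from h import *
T=cv2.imread('pics/top0.png');S=cv2.imread('pics/scene0.png')
B={'top':(T,{'small':(380,230,412,262),'large':(118,160,155,196)}),'scene':(S,{'small':(152,238,186,264),'large':(410,203,452,233)})}
C={}
for n,(im,boxes) in B.items():
    g=im.max(2)
    for k,(x0,y0,x1,y1) in boxes.items():
        m=(g[y0:y1,x0:x1]>165).astype(np.uint8)
        nl,lab,st,ce=cv2.connectedComponentsWithStats(m,connectivity=4)
        i=lab[(y1-y0)//2,(x1-x0)//2]
        C[n,k]=ce[i]+[x0,y0]; print(n,k,C[n,k],'area',st[i,4],'bbox',st[i,:4])
for k in('small','large'):
    X,e=tri(C['scene',k],C['top',k]);print(k,X.round(4),e.round(4),plane('top',C['top',k],.009).round(4),plane('scene',C['scene',k],.009).round(4))
# tray outline: cream region min-area rect
out={}
for n,im,sd,box in(('top',T,(187,235),(160,205,215,280)),('scene',S,(352,200),(320,180,385,220))):
    x0,y0,x1,y1=box; hsv=cv2.cvtColor(im,cv2.COLOR_BGR2HSV)[y0:y1,x0:x1]
    m=((hsv[...,0]>=16)&(hsv[...,0]<=26)&(hsv[...,1]<165)&(hsv[...,2]>95)).astype(np.uint8)
    nl,lab,st,ce=cv2.connectedComponentsWithStats(m,connectivity=4);i=lab[sd[1]-y0,sd[0]-x0]
    mm=(lab==i).astype(np.uint8);cs=cv2.findContours(mm,0,2)[0][0]
    h=cv2.convexHull(cs).reshape(-1,2)
    for eps in np.arange(1,8,.5):
        ap=cv2.approxPolyDP(h.reshape(-1,1,2),eps,True).reshape(-1,2)
        if len(ap)<=4:break
    ap=ap+[x0,y0];out[n]=ap;print(n,'tray',st[i],ap.tolist(), [plane(n,p,.007).round(4)[:2].tolist() for p in ap])
# pair nearest
W=np.array([plane('scene',p,.007) for p in out['scene']])
for p in out['top']:
    w=plane('top',p,.007); j=np.argmin(np.linalg.norm(W-w,axis=1)); X,e=tri(out['scene'][j],p);print('tray corner',X.round(4),e.round(4))
t=lambda u,v:(409+(u+.5)/3.25-.5,138+(v+.5)/3.25-.5)
s=lambda u,v:(80+(u-260+.5)/3.25-.5,284+(v+.5)/3.25-.5)
P={'NL':((85,32),(464,14)),'NR':((203,50),(316,46)),'FL':((60,210),(460,185)),'FR':((184,229),(289,222))}
# top-image left = +y, scene far ... print plane values
for k,(a,b) in P.items(): print(k,'top',plane('top',t(*a),.02).round(4))
for p in((464,14),(316,46),(460,185),(289,222)): print('scene',p,plane('scene',s(*p),.02).round(4))
E
```

```text
top small [395.86868687 245.61616162] area 198 bbox [ 9  8 15 16]
top large [136.03194103 176.80589681] area 407 bbox [ 7  6 23 23]
scene small [168.14166667 250.41666667] area 120 bbox [ 9  8 16 10]
scene large [431.83333333 216.33783784] area 222 bbox [11  7 23 13]
small [ 0.4023 -0.2807  0.0096] 0.0012 [ 0.4022 -0.2814  0.009 ] [ 0.4018 -0.2801  0.009 ]
large [0.5816 0.4112 0.0099] 0.003 [0.581  0.4101 0.009 ] [0.5808 0.414  0.009 ]
top tray [  12   15   31   45 1219] [[199, 220], [202, 261], [175, 264], [172, 223]] [[0.4647, 0.2331], [0.357, 0.2203], [0.3483, 0.291], [0.456, 0.305]]
scene tray [ 12   6  41  25 529] [[332, 194], [348, 186], [372, 203], [354, 210]] [[0.3613, 0.2238], [0.3447, 0.2911], [0.4532, 0.3047], [0.4594, 0.2385]]
tray corner [0.4646 0.2331 0.0119] 0.0026
tray corner [0.358  0.2231 0.0046] 0.0048
tray corner [0.348  0.2896 0.0096] 0.0014
tray corner [0.4555 0.3037 0.009 ] 0.0015
NL top [ 0.6609 -0.3887  0.02  ]
NR top [ 0.6459 -0.4819  0.02  ]
FL top [ 0.5141 -0.3621  0.02  ]
FR top [ 0.4995 -0.4581  0.02  ]
scene (464, 14) [ 0.5155 -0.3589  0.02  ]
scene (316, 46) [ 0.5017 -0.4542  0.02  ]
scene (460, 185) [ 0.6559 -0.3828  0.02  ]
scene (289, 222) [ 0.6386 -0.4785  0.02  ]
```

```bash
python3 - <<'E'
from h import *
tcp=np.array([0.22297,0.63669,0.25561]); y=np.array([0.3305,0.944,0])
for o in(0.0427,-.0427,.057,-.057):
  for dz in(.025,.012,0.006): print(o,dz,proj('scene',tcp+y*o-[0,0,dz]).round(1))
crop('pics/scene0.png',395,0,465,100,6,'pics/c5.png')
for a,b in(((85,32),(460,185)),((203,50),(289,222)),((60,210),(464,14)),((184,229),(316,46))):
  X,e=tri((80+(b[0]-260+.5)/3.25-.5,284+(b[1]+.5)/3.25-.5),(409+(a[0]+.5)/3.25-.5,138+(a[1]+.5)/3.25-.5));print('rack',X.round(4),e.round(4))
E
```

```text
0.0427 0.025 [435.5  85.3]
0.0427 0.012 [436.3  81.4]
0.0427 0.006 [436.7  79.6]
-0.0427 0.025 [410.3  86.6]
-0.0427 0.012 [411.   82.6]
-0.0427 0.006 [411.3  80.8]
0.057 0.025 [439.6  85.1]
0.057 0.012 [440.5  81.2]
0.057 0.006 [440.9  79.4]
-0.057 0.025 [406.1  86.8]
-0.057 0.012 [406.7  82.9]
-0.057 0.006 [407.  81.]
rack [ 0.6594 -0.3844  0.0254] 0.0045
rack [ 0.6439 -0.4779  0.0267] 0.0019
rack [ 0.5144 -0.3605  0.0197] 0.0033
rack [ 0.4998 -0.4563  0.0193] 0.0039
```

View pics/c5.png

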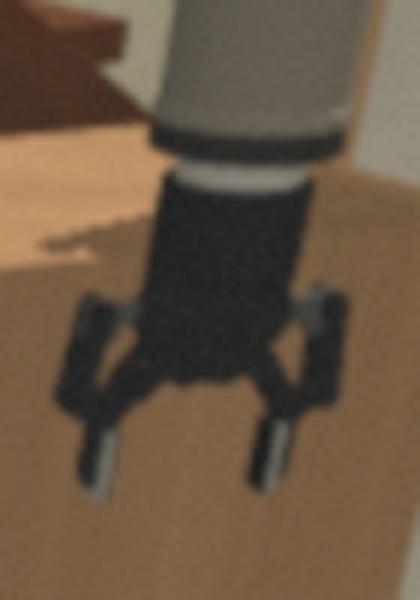

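```bash
cat > go.py <<'E'
import sys; from h import *
from cell import arm
def now():
    s=arm.get_state(); M=R.from_quat(s['tool_rot'],scalar_first=True).as_matrix()
    return s,M
def plan(x,y,z,yaw):
    s,M=now(); cy=np.degrees(np.arctan2(M[1,1],M[0,1]))
    d=(cy-yaw+180)%360-180
    print('t',round(s['t'],2),'tcp',s['tcp_pos'].round(4),'yaw',cy.round(2),'tilt',M[:,2].round(4),'F',s['force'].round(2),'grip',round(s['grip_width'],3),'q7',s['q'][6].round(2))
    print('twist',np.radians(d).round(4))
    c,sn=np.cos(np.radians(yaw)),np.sin(np.radians(yaw))
    N=np.array([[sn*-1,c,0],[c,sn,0],[0,0,-1]]).T
    D=np.array([x,y,z])-s['tcp_pos']
    print('shift before twist',(M.T@D).round(4),' after twist',(N.T@D).round(4),'len',np.linalg.norm(D).round(4))
if __name__=='__main__': plan(*map(float,sys.argv[1:]))
E
python3 go.py 0.6065 -0.0827 0.22 -0.8
```

```text
t 0.1 tcp [0.223  0.6368 0.2556] yaw 70.7 tilt [-3.0e-04 -1.1e-03 -1.0e+00] F [0.11 0.45 0.32] grip 1.005 q7 -0.07
twist 1.248
shift before twist [-0.5997 -0.5522  0.0363]  after twist [-0.714   0.3936  0.0356] len 0.8161
```

{"api": "carry_out", "payload": {
  "moves": [
    {"twist":0.104},
    {"twist":0.104},
    {"twist":0.104},
    {"twist":0.104},
    {"twist":0.104},
    {"twist":0.104},
    {"twist":0.104},
    {"twist":0.104},
    {"twist":0.104},
    {"twist":0.104},
    {"twist":0.104},
    {"twist":0.104}
  ],
  "newtons": 40
}}

```text
validation failed for argument at $.mo...
```

{"api": "carry_out", "payload": {
  "moves": [
    {"dx":-0.029,"dy":0.016},
    {"dx":-0.029,"dy":0.016},
    {"dx":-0.029,"dy":0.016},
    {"dx":-0.029,"dy":0.016},
    {"dx":-0.029,"dy":0.016},
    {"dx":-0.029,"dy":0.016},
    {"dx":-0.029,"dy":0.016},
    {"dx":-0.029,"dy":0.016},
    {"dx":-0.029,"dy":0.016},
    {"dx":-0.029,"dy":0.016},
    {"dx":-0.029,"dy":0.016},
    {"dx":-0.029,"dy":0.016}
  ]
}}

```text
validation failed for argument at $.mo...
```

```bash
python3 go.py 0.6065 -0.0827 0.22 -0.8
```

```text
t 0.1 tcp [0.223  0.6368 0.2556] yaw 70.7 tilt [-3.0e-04 -1.1e-03 -1.0e+00] F [0.11 0.45 0.32] grip 1.005 q7 -0.07
twist 1.248
shift before twist [-0.5997 -0.5522  0.0363]  after twist [-0.714   0.3936  0.0356] len 0.8161
```

{"api": "carry_out", "payload": {
  "moves": [
    {"dx":0,"dy":0,"dz":0,"twist":0.104,"fingers":0.085},
    {"dx":0,"dy":0,"dz":0,"twist":0.104,"fingers":0.085}
  ],
  "newtons": 40
}}

```text
t: 0.27
tcp_pos: [0.2232, 0.6368, 0.2559]
tool_rot: [-0.0, 0.271, 0.963, -0.0]
force: [0.3, -0.2, 0.3]
grip_width: 0.996
```

{"api": "carry_out", "payload": {
  "moves": [
    {"dx":0,"dy":0,"dz":0,"twist":0.104,"fingers":0.085},
    {"dx":0,"dy":0,"dz":0,"twist":0.104,"fingers":0.085},
    {"dx":0,"dy":0,"dz":0,"twist":0.104,"fingers":0.085},
    {"dx":0,"dy":0,"dz":0,"twist":0.104,"fingers":0.085},
    {"dx":0,"dy":0,"dz":0,"twist":0.104,"fingers":0.085},
    {"dx":0,"dy":0,"dz":0,"twist":0.104,"fingers":0.085},
    {"dx":0,"dy":0,"dz":0,"twist":0.104,"fingers":0.085},
    {"dx":0,"dy":0,"dz":0,"twist":0.104,"fingers":0.085},
    {"dx":0,"dy":0,"dz":0,"twist":0.104,"fingers":0.085},
    {"dx":0,"dy":0,"dz":0,"twist":0.104,"fingers":0.085}
  ]
}}

```text
t: 1.1
tcp_pos: [0.223, 0.6368, 0.2559]
tool_rot: [0.0, 0.714, 0.7, -0.0]
force: [-0.0, -0.0, -0.4]
grip_width: 0.994
```

{"api": "carry_out", "payload": {
  "moves": [
    {"dx":-0.03,"dy":0.016,"dz":0,"twist":0,"fingers":0.085},
    {"dx":-0.03,"dy":0.016,"dz":0,"twist":0,"fingers":0.085},
    {"dx":-0.03,"dy":0.016,"dz":0,"twist":0,"fingers":0.085},
    {"dx":-0.03,"dy":0.016,"dz":0,"twist":0,"fingers":0.085},
    {"dx":-0.03,"dy":0.016,"dz":0,"twist":0,"fingers":0.085},
    {"dx":-0.03,"dy":0.016,"dz":0,"twist":0,"fingers":0.085},
    {"dx":-0.03,"dy":0.016,"dz":0,"twist":0,"fingers":0.085},
    {"dx":-0.03,"dy":0.016,"dz":0,"twist":0,"fingers":0.085},
    {"dx":-0.03,"dy":0.016,"dz":0,"twist":0,"fingers":0.085},
    {"dx":-0.03,"dy":0.016,"dz":0,"twist":0,"fingers":0.085},
    {"dx":-0.03,"dy":0.016,"dz":0,"twist":0,"fingers":0.085},
    {"dx":-0.03,"dy":0.016,"dz":0,"twist":0,"fingers":0.085}
  ]
}}

```text
t: 2.1
tcp_pos: [0.4103, 0.2727, 0.2562]
tool_rot: [-0.0, 0.712, 0.702, -0.0]
force: [1.0, -0.2, -0.4]
grip_width: 0.995
```

```bash
python3 go.py 0.6065 -0.0827 0.22 -0.8
```

```text
t 2.1 tcp [0.4103 0.2727 0.2562] yaw -0.8 tilt [-3.e-04  1.e-04 -1.e+00] F [ 1.01 -0.2  -0.39] grip 0.995 q7 -0.65
twist -0.0
shift before twist [-0.3526  0.2012  0.0362]  after twist [-0.3526  0.2012  0.0362] len 0.4076
```

{"api": "carry_out", "payload": {
  "moves": [
    {"dx":-0.03,"dy":0.017,"dz":0,"twist":0,"fingers":0.06},
    {"dx":-0.03,"dy":0.017,"dz":0,"twist":0,"fingers":0.06},
    {"dx":-0.03,"dy":0.017,"dz":0,"twist":0,"fingers":0.06},
    {"dx":-0.03,"dy":0.017,"dz":0,"twist":0,"fingers":0.06},
    {"dx":-0.03,"dy":0.017,"dz":0,"twist":0,"fingers":0.06},
    {"dx":-0.03,"dy":0.017,"dz":0,"twist":0,"fingers":0.06},
    {"dx":-0.03,"dy":0.017,"dz":0,"twist":0,"fingers":0.06},
    {"dx":-0.03,"dy":0.017,"dz":0,"twist":0,"fingers":0.06},
    {"dx":-0.03,"dy":0.017,"dz":0,"twist":0,"fingers":0.06},
    {"dx":-0.03,"dy":0.017,"dz":0,"twist":0,"fingers":0.06},
    {"dx":-0.03,"dy":0.017,"dz":0,"twist":0,"fingers":0.06},
    {"dx":-0.0226,"dy":0.0142,"dz":0.02,"twist":0,"fingers":0.06}
  ]
}}

```text
t: 3.1
tcp_pos: [0.6083, -0.0842, 0.2388]
tool_rot: [0.002, 0.713, 0.702, 0.001]
force: [0.7, 0.5, 0.2]
grip_width: 0.706
```

{"api": "carry_out", "payload": {
  "moves": [
    {"dx":0,"dy":0,"dz":0,"twist":0,"fingers":0.06},
    {"dx":0,"dy":0,"dz":0,"twist":0,"fingers":0.06}
  ]
}}

```text
t: 3.27
tcp_pos: [0.6058, -0.0827, 0.235]
tool_rot: [-0.0, 0.713, 0.701, -0.001]
force: [-0.7, 0.6, -0.1]
grip_width: 0.701
```

```bash
python3 - <<'E'
from go import *
plan(0.6065,-0.0827,0.141,-0.8)
for n in('scene','top'):
    c=arm.camera(n); cv2.imwrite(f'pics/{n}1.png',c['color'][:,:,::-1])
crop('pics/scene1.png',215,140,345,290,4,'pics/s1c.png')
crop('pics/top1.png',245,110,365,210,5,'pics/t1c.png')
E
```

```text
t 3.27 tcp [ 0.6058 -0.0827  0.235 ] yaw -0.97 tilt [-0.0024 -0.0011 -1.    ] F [-0.73  0.6  -0.07] grip 0.701 q7 0.29
twist -0.0029
shift before twist [0.0001 0.001  0.094 ]  after twist [-0.      0.0007  0.094 ] len 0.094
```

View pics/s1c.png

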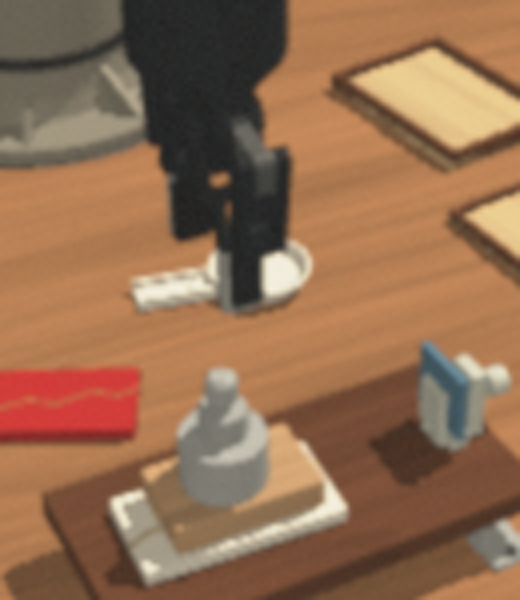

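The gripper hangs above the knob weight, with its near fingertip at crop (238,308). Now I descend.

{"api": "carry_out", "payload": {
  "moves": [
    {"dx":0,"dy":0.0007,"dz":0.02,"twist":0,"fingers":0.06},
    {"dx":0,"dy":0,"dz":0.02,"twist":0,"fingers":0.06},
    {"dx":0,"dy":0,"dz":0.018,"twist":0,"fingers":0.06},
    {"dx":0,"dy":0,"dz":0.014,"twist":0,"fingers":0.05},
    {"dx":0,"dy":0,"dz":0.01,"twist":0,"fingers":0.045},
    {"dx":0,"dy":0,"dz":0.007,"twist":0,"fingers":0.04},
    {"dx":0,"dy":0,"dz":0.005,"twist":0,"fingers":0.04},
    {"dx":0,"dy":0,"dz":0,"twist":0,"fingers":0.04},
    {"dx":0,"dy":0,"dz":0,"twist":0,"fingers":0.04}
  ]
}}

```text
t: 4.12
tcp_pos: [0.6071, -0.081, 0.1427]
tool_rot: [0.0, 0.712, 0.702, 0.0]
force: [0.6, 0.4, 1.0]
grip_width: 0.47
```

```bash
python3 - <<'E'
from go import *
plan(0.6065,-0.0827,0.141,-0.8)
for n in('scene','top'):
    c=arm.camera(n); cv2.imwrite(f'pics/{n}2.png',c['color'][:,:,::-1])
crop('pics/scene2.png',215,170,345,290,5,'pics/s2c.png')
crop('pics/top2.png',265,110,365,210,5,'pics/t2c.png')
E
```

```text
t 4.12 tcp [ 0.6071 -0.081   0.1427] yaw -0.8 tilt [ 3.e-04 -0.e+00 -1.e+00] F [0.64 0.43 1.  ] grip 0.47 q7 0.37
twist -0.0001
shift before twist [-0.0017 -0.0006  0.0017]  after twist [-0.0017 -0.0006  0.0017] len 0.0025
```

View pics/s2c.png

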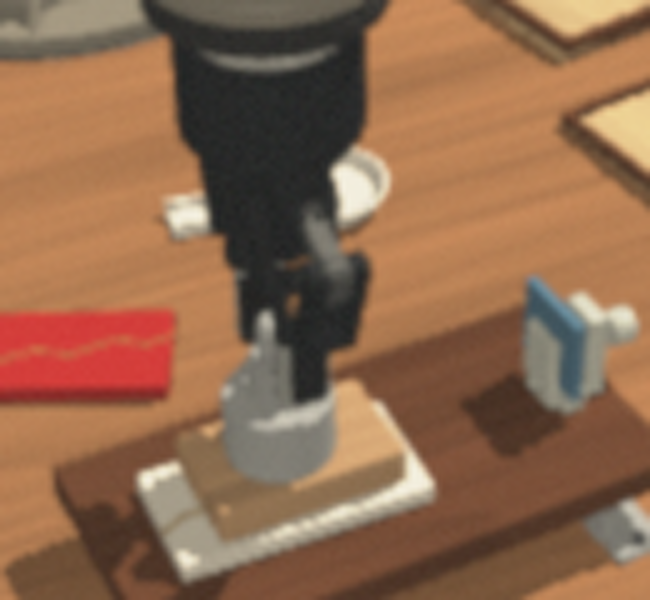

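View pics/t2c.png

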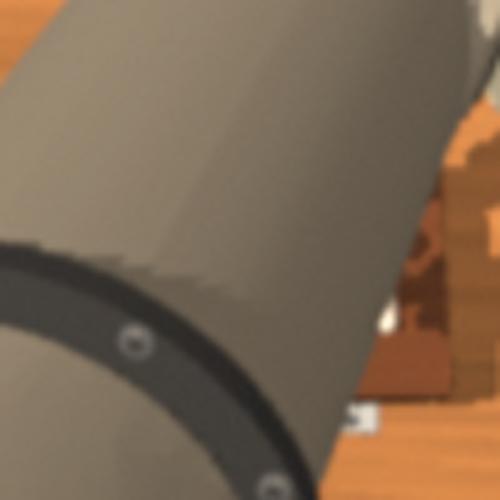

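```bash
python3 - <<'E'
from h import *
f=lambda X:((proj('scene',X)-[215,170])*5).round(0)
print('knob',f((.6065,-.0827,.138)),'knob top',f((.6065,-.0827,.147)))
for x in(.628,.642):
  for y in(-.092,-.081,-.070):
    print(x,y,f((x,y,.1427-.024)), f((x,y,.1427-.012)))
E
```

```text
knob [273. 333.] knob top [273. 317.]
0.628 -0.092 [275. 404.] [274. 383.]
0.628 -0.081 [299. 397.] [298. 376.]
0.628 -0.07 [322. 389.] [322. 368.]
0.642 -0.092 [288. 425.] [287. 404.]
0.642 -0.081 [312. 417.] [312. 396.]
0.642 -0.07 [336. 409.] [336. 388.]
```

The near finger is beside the knob weight's lower cylinder, with its tip at crop (315,400). That matches the projection. Now I close.

{"api": "carry_out", "payload": {
  "moves": [
    {"dx":-0.002,"dy":-0.0006,"dz":0.001,"twist":0,"fingers":0.035},
    {"dx":-0.001,"dy":0,"dz":0,"twist":0,"fingers":0.032},
    {"dx":0,"dy":0,"dz":0,"twist":0,"fingers":0.029},
    {"dx":0,"dy":0,"dz":0,"twist":0,"fingers":0.026},
    {"dx":0,"dy":0,"dz":0,"twist":0,"fingers":0.02},
    {"dx":0,"dy":0,"dz":0,"twist":0,"fingers":0.015},
    {"dx":0,"dy":0,"dz":0,"twist":0,"fingers":0.015}
  ],
  "newtons": 40
}}

```text
t: 4.8
tcp_pos: [0.6064, -0.0843, 0.1418]
tool_rot: [0.0, 0.712, 0.702, 0.0]
force: [-3.4, -1.3, 6.8]
grip_width: 0.29
```

{"api": "carry_out", "payload": {
  "moves": [
    {"dx":0,"dy":0,"dz":-0.003,"twist":0,"fingers":0.015},
    {"dx":0,"dy":0,"dz":-0.006,"twist":0,"fingers":0.015},
    {"dx":0,"dy":0,"dz":-0.012,"twist":0,"fingers":0.015},
    {"dx":0,"dy":0,"dz":-0.02,"twist":0,"fingers":0.015},
    {"dx":0,"dy":0,"dz":-0.02,"twist":0,"fingers":0.015},
    {"dx":0,"dy":0,"dz":-0.015,"twist":0,"fingers":0.015},
    {"dx":0,"dy":0,"dz":0,"twist":0,"fingers":0.015}
  ]
}}

```text
t: 5.38
tcp_pos: [0.6077, -0.0844, 0.2213]
tool_rot: [0.002, 0.712, 0.702, 0.002]
force: [0.9, 0.0, -1.2]
grip_width: 0.291
```

```bash
python3 - <<'E'
from go import *
plan(0.402,-0.281,0.10,-40)
c=arm.camera('scene'); cv2.imwrite(f'pics/scene3.png',c['color'][:,:,::-1])
crop('pics/scene3.png',215,140,345,290,4,'pics/s3c.png')
E
```

```text
t 5.38 tcp [ 0.6077 -0.0844  0.2213] yaw -0.82 tilt [ 4.7e-03  3.0e-04 -1.0e+00] F [ 0.9   0.01 -1.24] grip 0.291 q7 0.31
twist 0.6838
shift before twist [-0.1995 -0.2034  0.1202]  after twist [-0.2828 -0.0312  0.1213] len 0.3093
```

View pics/s3c.png

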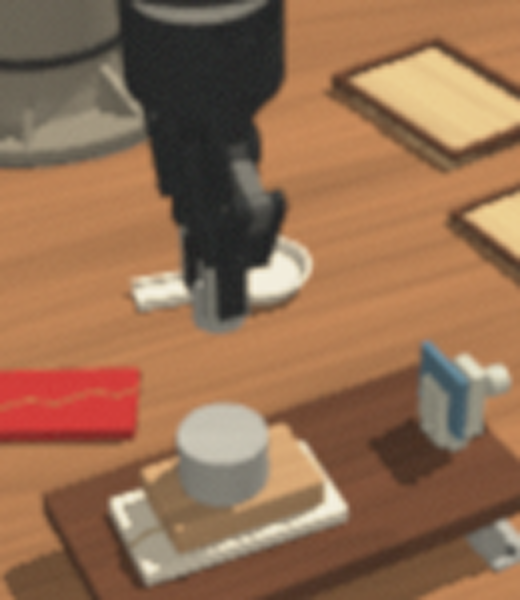

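The knob weight came up off the disc. The disc, block and tile are still in place. Next I'll check how it sits in the fingers.

```bash
python3 - <<'E'
from h import *
f=lambda X:((proj('scene',X)-[215,140])*4).round(0)
for y in(-.0844,-.0874,-.0904):
  for z in (.187,):
    print(y,'under centre',f((.6077,y,z)),'near edge',f((.6077+.011,y-.009,z)),'y ext',f((.6077,y-.014,z)),f((.6077,y+.014,z)))
crop('pics/scene3.png',250,185,300,230,14,'pics/s3d.png')
E
```

```text
-0.0844 under centre [213. 316.] near edge [205. 333.] y ext [188. 323.] [238. 309.]
-0.0874 under centre [208. 318.] near edge [200. 334.] y ext [183. 325.] [233. 310.]
-0.0904 under centre [202. 319.] near edge [194. 336.] y ext [177. 327.] [228. 312.]
```

View pics/s3d.png

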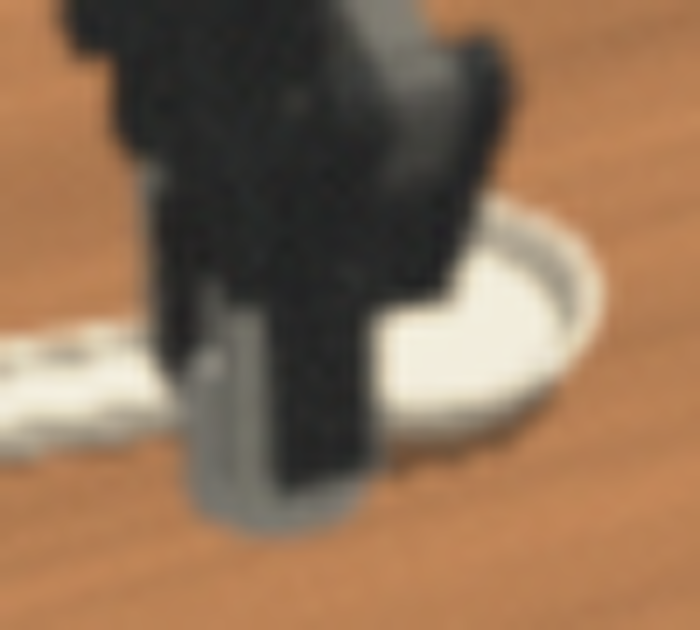

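{"api": "carry_out", "payload": {
  "moves": [
    {"dx":-0.01,"dy":-0.01,"dz":0,"twist":0,"fingers":0.015},
    {"dx":-0.02,"dy":-0.02,"dz":0,"twist":0,"fingers":0.015},
    {"dx":-0.02,"dy":-0.02,"dz":0,"twist":0,"fingers":0.015},
    {"dx":-0.02,"dy":-0.02,"dz":0,"twist":0,"fingers":0.015},
    {"dx":-0.02,"dy":-0.02,"dz":0,"twist":0,"fingers":0.015},
    {"dx":-0.02,"dy":-0.02,"dz":0,"twist":0,"fingers":0.015},
    {"dx":-0.02,"dy":-0.02,"dz":0,"twist":0,"fingers":0.015},
    {"dx":-0.02,"dy":-0.02,"dz":0.01,"twist":0,"fingers":0.015},
    {"dx":-0.02,"dy":-0.02,"dz":0.02,"twist":0,"fingers":0.015},
    {"dx":-0.02,"dy":-0.02,"dz":0.02,"twist":0,"fingers":0.015},
    {"dx":-0.01,"dy":-0.012,"dz":0.02,"twist":0,"fingers":0.015},
    {"dx":0,"dy":0,"dz":0.02,"twist":0,"fingers":0.015}
  ]
}}

```text
t: 6.43
tcp_pos: [0.3977, -0.2833, 0.1263]
tool_rot: [-0.0, 0.714, 0.7, -0.0]
force: [0.7, 0.5, -0.7]
grip_width: 0.292
```

```bash
python3 go.py 0.402 -0.284 0.06 -0.8
```

```text
t 6.43 tcp [ 0.3977 -0.2833  0.1263] yaw -1.07 tilt [-1.1e-03 -1.0e-04 -1.0e+00] F [ 0.66  0.53 -0.69] grip 0.292 q7 0.84
twist -0.0047
shift before twist [-0.0006  0.0044  0.0663]  after twist [-0.0007  0.0043  0.0663] len 0.0664
```

{"api": "carry_out", "payload": {
  "moves": [
    {"dx":0,"dy":0.002,"dz":0.015,"twist":0,"fingers":0.015},
    {"dx":0,"dy":0.001,"dz":0.02,"twist":0,"fingers":0.015},
    {"dx":0,"dy":0.001,"dz":0.015,"twist":0,"fingers":0.015},
    {"dx":0,"dy":0,"dz":0.01,"twist":0,"fingers":0.015},
    {"dx":0,"dy":0,"dz":0,"twist":0,"fingers":0.015},
    {"dx":0,"dy":0,"dz":0,"twist":0,"fingers":0.015}
  ]
}}

```text
t: 6.93
tcp_pos: [0.4048, -0.2814, 0.0672]
tool_rot: [-0.001, 0.712, 0.702, -0.0]
force: [0.1, -0.1, -1.2]
grip_width: 0.286
```

```bash
python3 - <<'E'
from go import *
plan(0.402,-0.284,0.043,-.8)
for n in('scene','top'):
    c=arm.camera(n); cv2.imwrite(f'pics/{n}4.png',c['color'][:,:,::-1])
crop('pics/scene4.png',130,180,210,280,6,'pics/s4c.png')
E
```

```text
t 6.93 tcp [ 0.4048 -0.2814  0.0672] yaw -0.84 tilt [-1.3e-03  2.0e-04 -1.0e+00] F [ 0.15 -0.07 -1.24] grip 0.286 q7 0.93
twist -0.0006
shift before twist [-0.0027 -0.0027  0.0242]  after twist [-0.0027 -0.0028  0.0242] len 0.0245
```

View pics/s4c.png

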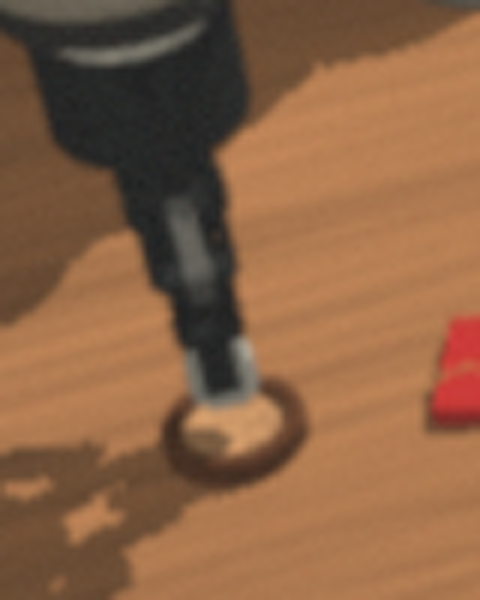

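The knob weight hangs over the small stand's recess at crop (225,400). I lower it gently.

{"api": "carry_out", "payload": {
  "moves": [
    {"dx":-0.002,"dy":-0.002,"dz":0.006,"twist":0,"fingers":0.015},
    {"dx":-0.001,"dy":-0.001,"dz":0.006,"twist":0,"fingers":0.015},
    {"dx":0,"dy":0,"dz":0.006,"twist":0,"fingers":0.015},
    {"dx":0,"dy":0,"dz":0.002,"twist":0,"fingers":0.015},
    {"dx":0,"dy":0,"dz":0,"twist":0,"fingers":0.015},
    {"dx":0,"dy":0,"dz":0,"twist":0,"fingers":0.015}
  ]
}}

```text
t: 7.53
tcp_pos: [0.4023, -0.2842, 0.0472]
tool_rot: [-0.0, 0.712, 0.702, -0.0]
force: [0.6, 1.8, -0.9]
grip_width: 0.292
```

{"api": "carry_out", "payload": {
  "moves": [
    {"dx":0,"dy":0,"dz":0.001,"twist":0,"fingers":0.015},
    {"dx":0,"dy":0,"dz":0.001,"twist":0,"fingers":0.015},
    {"dx":0,"dy":0,"dz":0,"twist":0,"fingers":0.015}
  ]
}}

```text
t: 7.78
tcp_pos: [0.4025, -0.2841, 0.0453]
tool_rot: [0.0, 0.712, 0.702, -0.0]
force: [-1.1, -0.1, -1.5]
grip_width: 0.289
```

{"api": "carry_out", "payload": {
  "moves": [
    {"dx":0,"dy":0,"dz":0.001,"twist":0,"fingers":0.015},
    {"dx":0,"dy":0,"dz":0.001,"twist":0,"fingers":0.015},
    {"dx":0,"dy":0,"dz":0,"twist":0,"fingers":0.015}
  ]
}}

```text
t: 8.03
tcp_pos: [0.4024, -0.2841, 0.0432]
tool_rot: [-0.0, 0.712, 0.702, -0.0]
force: [0.2, -0.4, -0.9]
grip_width: 0.284
```

```bash
python3 - <<'E'
from go import *
plan(0.402,-0.284,0.043,-.8)
c=arm.camera('scene'); cv2.imwrite(f'pics/scene5.png',c['color'][:,:,::-1])
crop('pics/scene5.png',130,200,210,280,7,'pics/s5c.png')
E
```

```text
t 8.03 tcp [ 0.4024 -0.2841  0.0432] yaw -0.8 tilt [-2.e-04  0.e+00 -1.e+00] F [ 0.22 -0.39 -0.91] grip 0.284 q7 0.97
twist 0.0
shift before twist [ 0.0001 -0.0004  0.0002]  after twist [ 0.0001 -0.0004  0.0002] len 0.0005
```

View pics/s5c.png

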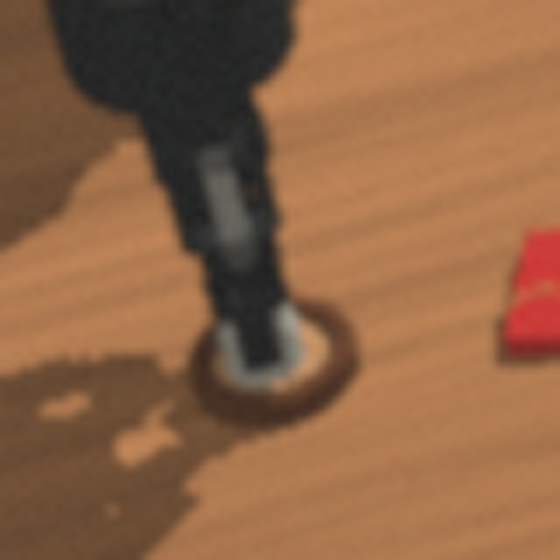

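The weight is inside the recess, a few mm towards -y (weight at crop x 258, recess at 275). I'll shift 3 mm and lower until it makes contact.

{"api": "carry_out", "payload": {
  "moves": [
    {"dx":0.003,"dy":0,"dz":0,"twist":0,"fingers":0.015},
    {"dx":0,"dy":0,"dz":0.001,"twist":0,"fingers":0.015},
    {"dx":0,"dy":0,"dz":0,"twist":0,"fingers":0.015}
  ]
}}

```text
t: 8.33
tcp_pos: [0.4025, -0.2807, 0.0426]
tool_rot: [-0.0, 0.712, 0.702, 0.0]
force: [-2.9, 3.3, 13.8]
grip_width: 0.294
```

{"api": "carry_out", "payload": {
  "moves": [
    {"dx":0,"dy":0,"dz":0.001,"twist":0,"fingers":0.015},
    {"dx":0,"dy":0,"dz":0,"twist":0,"fingers":0.015}
  ]
}}

```text
t: 8.5
tcp_pos: [0.4026, -0.2808, 0.0424]
tool_rot: [-0.0, 0.712, 0.702, 0.001]
force: [-8.6, 8.7, 39.3]
grip_width: 0.292
```

{"api": "carry_out", "payload": {
  "moves": [
    {"dx":0,"dy":0,"dz":-0.0013,"twist":0,"fingers":0.015},
    {"dx":0,"dy":0,"dz":0,"twist":0,"fingers":0.025},
    {"dx":0,"dy":0,"dz":0,"twist":0,"fingers":0.029},
    {"dx":0,"dy":0,"dz":0,"twist":0,"fingers":0.034},
    {"dx":0,"dy":0,"dz":0,"twist":0,"fingers":0.04},
    {"dx":0,"dy":0,"dz":0,"twist":0,"fingers":0.045},
    {"dx":0,"dy":0,"dz":0,"twist":0,"fingers":0.045}
  ]
}}

```text
t: 9.08
tcp_pos: [0.4025, -0.2812, 0.0425]
tool_rot: [-0.0, 0.712, 0.702, -0.0]
force: [0.2, 0.2, -0.1]
grip_width: 0.526
```

{"api": "carry_out", "payload": {
  "moves": [
    {"dx":0,"dy":0,"dz":-0.005,"twist":0,"fingers":0.045},
    {"dx":0,"dy":0,"dz":-0.01,"twist":0,"fingers":0.05},
    {"dx":0,"dy":0,"dz":-0.02,"twist":0,"fingers":0.06},
    {"dx":0,"dy":0,"dz":-0.03,"twist":0,"fingers":0.07},
    {"dx":0,"dy":0,"dz":-0.03,"twist":0,"fingers":0.08},
    {"dx":0,"dy":0,"dz":-0.03,"twist":0,"fingers":0.08},
    {"dx":0,"dy":0,"dz":-0.03,"twist":0,"fingers":0.08},
    {"dx":0,"dy":0,"dz":0,"twist":0,"fingers":0.08}
  ]
}}

```text
t: 9.75
tcp_pos: [0.4039, -0.2827, 0.2029]
tool_rot: [0.003, 0.712, 0.702, 0.002]
force: [2.1, -1.1, 0.3]
grip_width: 0.935
```

```bash
python3 - <<'E'
from go import *
for n in('scene','top'):
    c=arm.camera(n); cv2.imwrite(f'pics/{n}6.png',c['color'][:,:,::-1])
crop('pics/scene6.png',135,220,205,280,7,'pics/s6c.png')
crop('pics/top6.png',265,120,365,200,7,'pics/t6c.png')
# disc top: grey blob in both
plan(0.61,-0.084,.2,-.8)
E
```

```text
t 9.85 tcp [ 0.403  -0.2812  0.1992] yaw -0.78 tilt [ 0.003  0.    -1.   ] F [-0.29  0.18 -0.78] grip 0.936 q7 0.72
twist 0.0003
shift before twist [ 2.000e-01  2.043e-01 -2.000e-04]  after twist [ 0.2     0.2042 -0.0008] len 0.2859
```

View pics/s6c.png

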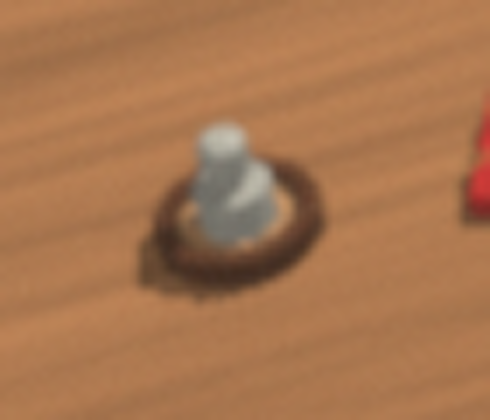

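View pics/t6c.png

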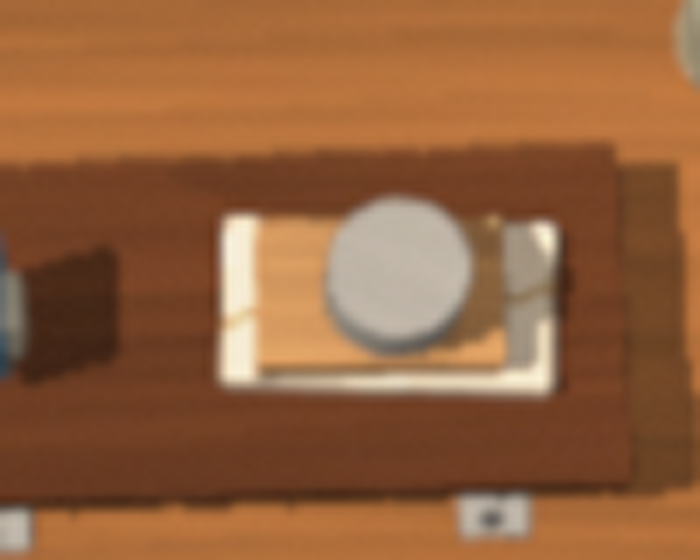

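View pics/scene6.png

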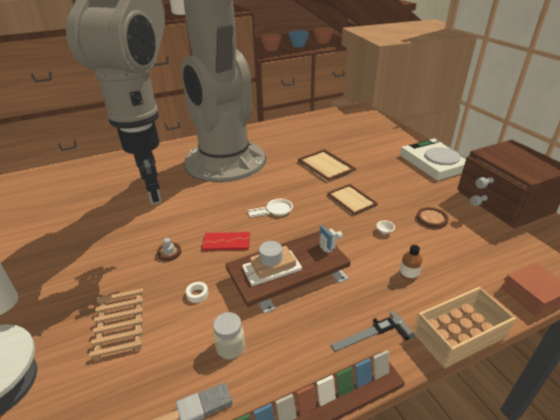

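The knob weight stands upright in the small stand. The disc top shows at top-view crop (400,268). Next I'll triangulate it.

```bash
python3 - <<'E'
from h import *
T=cv2.imread('pics/top6.png');S=cv2.imread('pics/scene6.png')
def blob(im,box,seed,vmin):
    x0,y0,x1,y1=box;h=cv2.cvtColor(im,cv2.COLOR_BGR2HSV)[y0:y1,x0:x1]
    m=((h[...,1]<40)&(h[...,2]>vmin)&(h[...,2]<215)).astype(np.uint8)
    n,l,st,ce=cv2.connectedComponentsWithStats(m,connectivity=4);i=l[seed[1]-y0,seed[0]-x0]
    print(st[i]+[x0,y0,0,0,0]); cs=cv2.findContours((l==i).astype(np.uint8),0,1)[0][0]
    return ce[i]+[x0,y0]
a=blob(T,(300,135,345,190),(322,158),150)
print(a)
crop('pics/scene6.png',245,235,305,285,12,'pics/s6d.png')
E
```

```text
[312 149  20  19 287]
[321.51567944 158.39721254]
```

View pics/s6d.png

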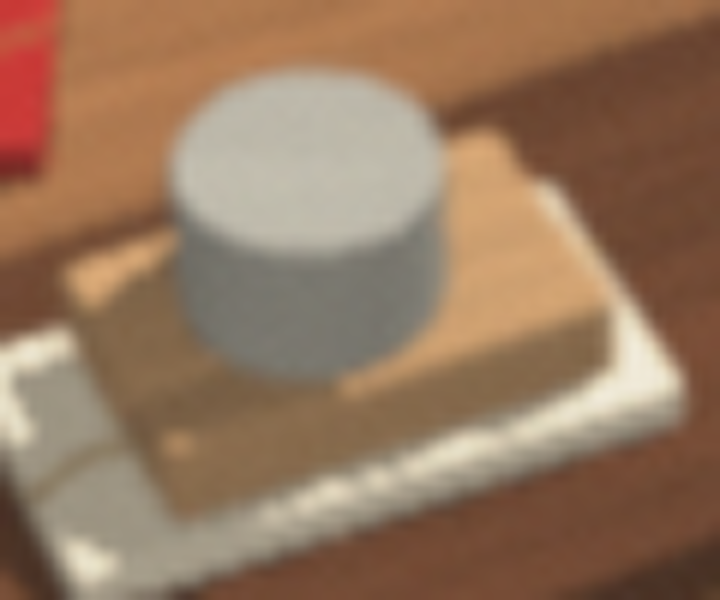

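```bash
python3 - <<'E'
from h import *
s=(245+308.5/12-.5,235+160.5/12-.5)
X,e=tri(s,(321.7,158.3));print('disc top',X.round(4),e.round(4))
print(plane('top',(321.7,158.3),.107),plane('scene',s,.107))
s=lambda u,v:(245+(u+.5)/12-.5,235+(v+.5)/12-.5); t=lambda u,v:(265+(u+.5)/7-.5,120+(v+.5)/7-.5)
for p in((257,215),(257,368),(505,365)): print('block top',plane('top',t(*p),.075).round(4))
for p in((65,272),(185,472),(610,315),(495,130)): print('block scene',plane('scene',s(*p),.075).round(4))
print(tri(s(610,315),t(257,215)))
E
python3 go.py .607 -.084 .2 -.8
```

```text
disc top [ 0.606  -0.0839  0.1061] 0.0027
[ 0.60530676 -0.08512384  0.107     ] [ 0.60736407 -0.08295218  0.107     ]
block top [ 0.6354 -0.0361  0.075 ]
block top [ 0.5788 -0.0364  0.075 ]
block top [ 0.5802 -0.1245  0.075 ]
block scene [ 0.583  -0.1228  0.075 ]
block scene [ 0.6403 -0.1221  0.075 ]
block scene [ 0.6371 -0.0366  0.075 ]
block scene [ 0.5819 -0.034   0.075 ]
(array([ 0.63587996, -0.03605693,  0.07367627]), np.float64(0.00013651659937201558))
t 9.85 tcp [ 0.403  -0.2812  0.1992] yaw -0.78 tilt [ 0.003  0.    -1.   ] F [-0.29  0.18 -0.78] grip 0.936 q7 0.72
twist 0.0003
shift before twist [ 1.999e-01  2.013e-01 -2.000e-04]  after twist [ 0.2     0.2012 -0.0008] len 0.2837
```

{"api": "carry_out", "payload": {
  "moves": [
    {"dx":0.01,"dy":0.01,"dz":0,"twist":0,"fingers":0.08},
    {"dx":0.025,"dy":0.025,"dz":0,"twist":0,"fingers":0.08},
    {"dx":0.025,"dy":0.025,"dz":0,"twist":0,"fingers":0.08},
    {"dx":0.025,"dy":0.025,"dz":0,"twist":0,"fingers":0.08},
    {"dx":0.025,"dy":0.025,"dz":0,"twist":0,"fingers":0.08},
    {"dx":0.025,"dy":0.025,"dz":0,"twist":0,"fingers":0.08},
    {"dx":0.025,"dy":0.025,"dz":0,"twist":0,"fingers":0.08},
    {"dx":0.025,"dy":0.025,"dz":0,"twist":0,"fingers":0.08},
    {"dx":0.01,"dy":0.01,"dz":0,"twist":0,"fingers":0.08},
    {"dx":0.003,"dy":0.005,"dz":0,"twist":0,"fingers":0.08},
    {"dx":0,"dy":0,"dz":0,"twist":0,"fingers":0.08},
    {"dx":0,"dy":0,"dz":0,"twist":0,"fingers":0.08}
  ]
}}

```text
t: 10.85
tcp_pos: [0.6042, -0.0873, 0.1971]
tool_rot: [-0.0, 0.713, 0.702, -0.001]
force: [-0.5, -0.3, 0.2]
grip_width: 0.937
```

```bash
python3 go.py .606 -.084 .107 -.8
```

```text
t 10.85 tcp [ 0.6042 -0.0873  0.1971] yaw -0.88 tilt [-1.4e-03 -7.0e-04 -1.0e+00] F [-0.54 -0.26  0.21] grip 0.937 q7 0.34
twist -0.0014
shift before twist [0.0034 0.0019 0.0901]  after twist [0.0033 0.0018 0.0901] len 0.0902
```

{"api": "carry_out", "payload": {
  "moves": [
    {"dx":0.0025,"dy":0.001,"dz":0.015,"twist":0,"fingers":0.08},
    {"dx":0,"dy":0,"dz":0.02,"twist":0,"fingers":0.08},
    {"dx":0,"dy":0,"dz":0.02,"twist":0,"fingers":0.08},
    {"dx":0,"dy":0,"dz":0.015,"twist":0,"fingers":0.08},
    {"dx":0,"dy":0,"dz":0.01,"twist":0,"fingers":0.075},
    {"dx":0,"dy":0,"dz":0.005,"twist":0,"fingers":0.07},
    {"dx":0,"dy":0,"dz":0.003,"twist":0,"fingers":0.065},
    {"dx":0,"dy":0,"dz":0,"twist":0,"fingers":0.06},
    {"dx":0,"dy":0,"dz":0,"twist":0,"fingers":0.06}
  ]
}}

```text
t: 11.6
tcp_pos: [0.6065, -0.0839, 0.1103]
tool_rot: [0.0, 0.712, 0.702, 0.0]
force: [-0.5, 0.4, 0.5]
grip_width: 0.7
```

```bash
python3 - <<'E'
from go import *
plan(.606,-.084,.107,-.8)
c=arm.camera('scene'); cv2.imwrite('pics/scene7.png',c['color'][:,:,::-1])
crop('pics/scene7.png',225,190,325,290,6,'pics/s7c.png')
E
```

```text
t 11.6 tcp [ 0.6065 -0.0839  0.1103] yaw -0.83 tilt [ 7.e-04 -0.e+00 -1.e+00] F [-0.46  0.36  0.54] grip 0.7 q7 0.41
twist -0.0005
shift before twist [-0.0001 -0.0005  0.0033]  after twist [-0.0001 -0.0005  0.0033] len 0.0033
```

View pics/s7c.png

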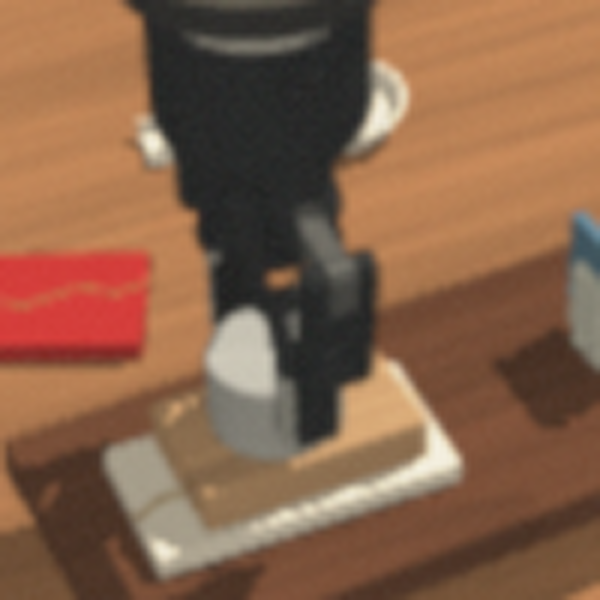

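The fingers straddle the disc, with the near tip at crop (318,435), above the block. Now I close.

{"api": "carry_out", "payload": {
  "moves": [
    {"dx":0,"dy":-0.0005,"dz":0.002,"twist":0,"fingers":0.056},
    {"dx":0,"dy":0,"dz":0,"twist":0,"fingers":0.053},
    {"dx":0,"dy":0,"dz":0,"twist":0,"fingers":0.05},
    {"dx":0,"dy":0,"dz":0,"twist":0,"fingers":0.046},
    {"dx":0,"dy":0,"dz":0,"twist":0,"fingers":0.04},
    {"dx":0,"dy":0,"dz":0,"twist":0,"fingers":0.03},
    {"dx":0,"dy":0,"dz":0,"twist":0,"fingers":0.03}
  ],
  "newtons": 60
}}

```text
t: 12.23
tcp_pos: [0.6063, -0.0835, 0.1085]
tool_rot: [0.0, 0.712, 0.702, 0.001]
force: [-1.7, 1.5, 10.4]
grip_width: 0.561
```

{"api": "carry_out", "payload": {
  "moves": [
    {"dx":0,"dy":0,"dz":-0.002,"twist":0,"fingers":0.03},
    {"dx":0,"dy":0,"dz":-0.004,"twist":0,"fingers":0.03},
    {"dx":0,"dy":0,"dz":-0.008,"twist":0,"fingers":0.03},
    {"dx":0,"dy":0,"dz":-0.016,"twist":0,"fingers":0.03},
    {"dx":0,"dy":0,"dz":-0.02,"twist":0,"fingers":0.03},
    {"dx":0,"dy":0,"dz":-0.02,"twist":0,"fingers":0.03},
    {"dx":0,"dy":0,"dz":-0.02,"twist":0,"fingers":0.03},
    {"dx":0,"dy":0,"dz":-0.01,"twist":0,"fingers":0.03},
    {"dx":0,"dy":0,"dz":0,"twist":0,"fingers":0.03}
  ]
}}

```text
t: 12.98
tcp_pos: [0.6066, -0.0837, 0.2099]
tool_rot: [0.001, 0.712, 0.702, 0.001]
force: [1.1, -0.1, -6.2]
grip_width: 0.562
```

```bash
python3 - <<'E'
from go import *
plan(.581,.412,.2,-.8)
c=arm.camera('scene'); cv2.imwrite('pics/scene8.png',c['color'][:,:,::-1])
crop('pics/scene8.png',215,150,335,290,4.2,'pics/s8c.png')
E
```

```text
t 12.98 tcp [ 0.6066 -0.0837  0.2099] yaw -0.81 tilt [ 3.1e-03  3.0e-04 -1.0e+00] F [ 1.12 -0.06 -6.15] grip 0.562 q7 0.33
twist -0.0002
shift before twist [ 0.4953 -0.0327  0.0099]  after twist [ 0.4953 -0.0326  0.0099] len 0.4965
```

View pics/s8c.png

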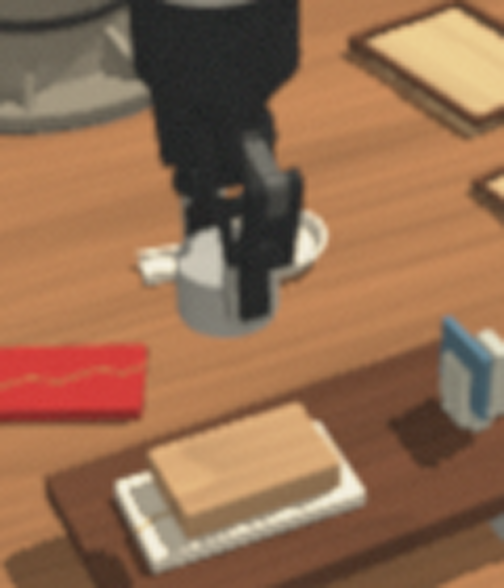

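The disc is held level and the block stayed in place. Now I carry the disc to the large stand.

{"api": "carry_out", "payload": {
  "moves": [
    {"dx":0.01,"dy":0,"dz":0,"twist":0,"fingers":0.03},
    {"dx":0.02,"dy":-0.001,"dz":0,"twist":0,"fingers":0.03},
    {"dx":0.028,"dy":-0.002,"dz":0,"twist":0,"fingers":0.03},
    {"dx":0.028,"dy":-0.002,"dz":0,"twist":0,"fingers":0.03},
    {"dx":0.028,"dy":-0.002,"dz":0,"twist":0,"fingers":0.03},
    {"dx":0.028,"dy":-0.002,"dz":0,"twist":0,"fingers":0.03},
    {"dx":0.028,"dy":-0.002,"dz":0,"twist":0,"fingers":0.03},
    {"dx":0.028,"dy":-0.002,"dz":0,"twist":0,"fingers":0.03},
    {"dx":0.028,"dy":-0.002,"dz":0,"twist":0,"fingers":0.03},
    {"dx":0.028,"dy":-0.002,"dz":0,"twist":0,"fingers":0.03},
    {"dx":0.028,"dy":-0.002,"dz":0,"twist":0,"fingers":0.03},
    {"dx":0.028,"dy":-0.002,"dz":0,"twist":0,"fingers":0.03}
  ]
}}

```text
t: 14.03
tcp_pos: [0.5879, 0.2287, 0.206]
tool_rot: [-0.0, 0.712, 0.702, -0.001]
force: [1.2, -0.6, -5.8]
grip_width: 0.56
```

{"api": "carry_out", "payload": {
  "moves": [
    {"dx":0.028,"dy":-0.002,"dz":0,"twist":0,"fingers":0.03},
    {"dx":0.028,"dy":-0.002,"dz":0,"twist":0,"fingers":0.03},
    {"dx":0.028,"dy":-0.002,"dz":0,"twist":0,"fingers":0.03},
    {"dx":0.028,"dy":-0.002,"dz":0.01,"twist":0,"fingers":0.03},
    {"dx":0.028,"dy":-0.002,"dz":0.015,"twist":0,"fingers":0.03},
    {"dx":0.02,"dy":-0.002,"dz":0.02,"twist":0,"fingers":0.03},
    {"dx":0.015,"dy":0,"dz":0.02,"twist":0,"fingers":0.03},
    {"dx":0.008,"dy":0,"dz":0.02,"twist":0,"fingers":0.03},
    {"dx":0,"dy":0,"dz":0.02,"twist":0,"fingers":0.03},
    {"dx":0,"dy":0,"dz":0.01,"twist":0,"fingers":0.03},
    {"dx":0,"dy":0,"dz":0,"twist":0,"fingers":0.03}
  ]
}}

```text
t: 14.95
tcp_pos: [0.5777, 0.409, 0.0887]
tool_rot: [-0.0, 0.712, 0.702, -0.003]
force: [-0.1, -0.4, -5.0]
grip_width: 0.561
```

```bash
python3 go.py .581 .412 .07 -.8
```

```text
t 14.95 tcp [0.5777 0.409  0.0887] yaw -0.8 tilt [-0.0043 -0.0039 -1.    ] F [-0.1  -0.39 -5.02] grip 0.561 q7 -0.36
twist 0.0
shift before twist [0.0031 0.0034 0.0187]  after twist [0.0031 0.0033 0.0187] len 0.0192
```

{"api": "carry_out", "payload": {
  "moves": [
    {"dx":0.002,"dy":0.002,"dz":0.008,"twist":0,"fingers":0.03},
    {"dx":0.001,"dy":0.001,"dz":0.008,"twist":0,"fingers":0.03},
    {"dx":0,"dy":0,"dz":0.006,"twist":0,"fingers":0.03},
    {"dx":0,"dy":0,"dz":0.006,"twist":0,"fingers":0.03},
    {"dx":0,"dy":0,"dz":0,"twist":0,"fingers":0.03},
    {"dx":0,"dy":0,"dz":0,"twist":0,"fingers":0.03}
  ]
}}

```text
t: 15.45
tcp_pos: [0.5827, 0.4127, 0.0645]
tool_rot: [-0.0, 0.712, 0.702, -0.0]
force: [-0.1, -1.1, -4.8]
grip_width: 0.563
```

```bash
python3 - <<'E'
from go import *
plan(.581,.412,.042,-.8)
for n in('scene','top'):
    c=arm.camera(n); cv2.imwrite(f'pics/{n}9.png',c['color'][:,:,::-1])
crop('pics/scene9.png',385,140,485,250,5.4,'pics/s9c.png')
E
```

```text
t 15.45 tcp [0.5827 0.4127 0.0645] yaw -0.82 tilt [-2.e-04 -2.e-04 -1.e+00] F [-0.13 -1.07 -4.79] grip 0.563 q7 -0.35
twist -0.0003
shift before twist [-0.0007 -0.0017  0.0225]  after twist [-0.0007 -0.0017  0.0225] len 0.0226
```

View pics/s9c.png

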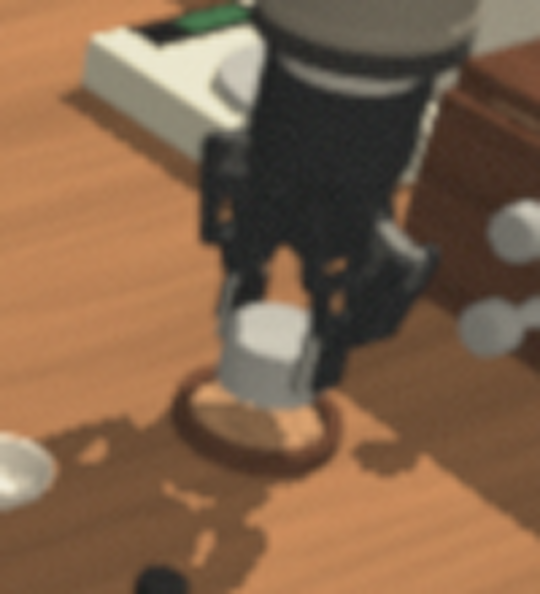

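```bash
python3 - <<'E'
from h import *
f=lambda X:((proj('scene',X)-[385,140])*5.4).round(0)
for z in(.063,.031,.008): print(z,f((.581,.412,z)),f((.5827,.4127,z)))
print(f((.585,.412,.063)),f((.581,.416,.063)))
crop('pics/scene9.png',410,185,460,235,14,'pics/s9d.png')
E
```

```text
0.063 [272. 328.] [276. 329.]
0.031 [259. 379.] [262. 380.]
0.008 [250. 415.] [253. 416.]
[278. 332.] [279. 325.]
```

View pics/s9d.png

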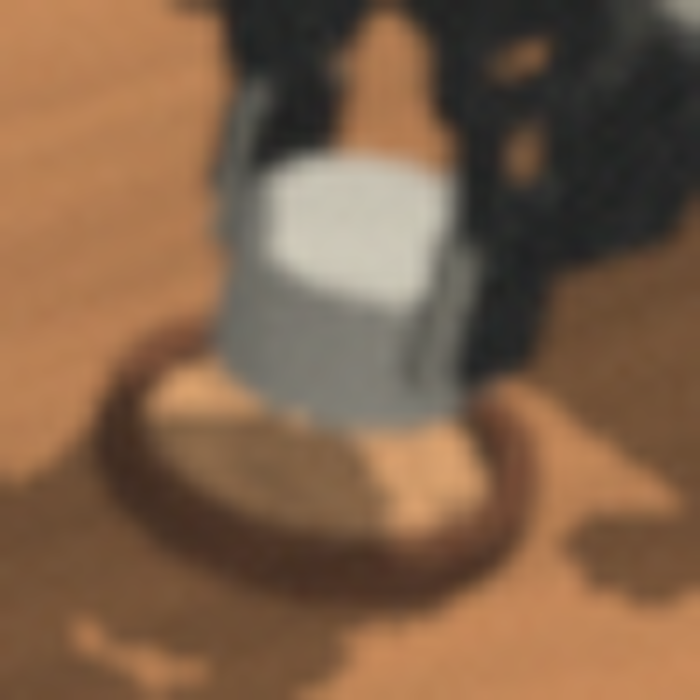

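The disc hangs upright over the large stand's recess: disc centre at crop x 342, expected drift to about 317 at the floor. The two agree, so I lower it.

{"api": "carry_out", "payload": {
  "moves": [
    {"dx":0,"dy":-0.001,"dz":0.006,"twist":0,"fingers":0.03},
    {"dx":0,"dy":0,"dz":0.006,"twist":0,"fingers":0.03},
    {"dx":0,"dy":0,"dz":0.004,"twist":0,"fingers":0.03},
    {"dx":0,"dy":0,"dz":0.002,"twist":0,"fingers":0.03},
    {"dx":0,"dy":0,"dz":0,"twist":0,"fingers":0.03},
    {"dx":0,"dy":0,"dz":0,"twist":0,"fingers":0.03}
  ]
}}

```text
t: 16.05
tcp_pos: [0.5817, 0.4128, 0.0464]
tool_rot: [0.0, 0.712, 0.702, -0.0]
force: [0.7, 0.7, -4.8]
grip_width: 0.563
```

{"api": "carry_out", "payload": {
  "moves": [
    {"dx":0,"dy":0,"dz":0.001,"twist":0,"fingers":0.03},
    {"dx":0,"dy":0,"dz":0.001,"twist":0,"fingers":0.03},
    {"dx":0,"dy":0,"dz":0,"twist":0,"fingers":0.03}
  ]
}}

```text
t: 16.3
tcp_pos: [0.5817, 0.4129, 0.0446]
tool_rot: [-0.0, 0.712, 0.702, 0.0]
force: [-0.8, -0.4, -5.4]
grip_width: 0.563
```

{"api": "carry_out", "payload": {
  "moves": [
    {"dx":0,"dy":0,"dz":0.001,"twist":0,"fingers":0.03},
    {"dx":0,"dy":0,"dz":0.001,"twist":0,"fingers":0.03},
    {"dx":0,"dy":0,"dz":0,"twist":0,"fingers":0.03}
  ]
}}

```text
t: 16.55
tcp_pos: [0.5816, 0.4128, 0.0424]
tool_rot: [-0.0, 0.712, 0.702, -0.0]
force: [-0.4, 0.2, -5.4]
grip_width: 0.56
```

{"api": "carry_out", "payload": {
  "moves": [
    {"dx":0,"dy":0,"dz":0.0007,"twist":0,"fingers":0.03},
    {"dx":0,"dy":0,"dz":0,"twist":0,"fingers":0.03}
  ]
}}

```text
t: 16.72
tcp_pos: [0.5817, 0.4129, 0.0418]
tool_rot: [-0.0, 0.712, 0.702, -0.0]
force: [-0.7, -0.7, -5.4]
grip_width: 0.565
```

{"api": "carry_out", "payload": {
  "moves": [
    {"dx":0,"dy":0,"dz":0.0007,"twist":0,"fingers":0.03},
    {"dx":0,"dy":0,"dz":0,"twist":0,"fingers":0.03}
  ]
}}

```text
t: 16.88
tcp_pos: [0.5818, 0.4128, 0.0416]
tool_rot: [-0.0, 0.712, 0.702, 0.0]
force: [-2.9, -1.5, 1.5]
grip_width: 0.56
```

Contact: the weight has come off the tool. I release.

{"api": "carry_out", "payload": {
  "moves": [
    {"dx":0,"dy":0,"dz":0,"twist":0,"fingers":0.046},
    {"dx":0,"dy":0,"dz":0,"twist":0,"fingers":0.05},
    {"dx":0,"dy":0,"dz":0,"twist":0,"fingers":0.054},
    {"dx":0,"dy":0,"dz":0,"twist":0,"fingers":0.06},
    {"dx":0,"dy":0,"dz":0,"twist":0,"fingers":0.066},
    {"dx":0,"dy":0,"dz":0,"twist":0,"fingers":0.07},
    {"dx":0,"dy":0,"dz":0,"twist":0,"fingers":0.07}
  ]
}}

```text
t: 17.47
tcp_pos: [0.5819, 0.4129, 0.0413]
tool_rot: [0.0, 0.712, 0.702, 0.0]
force: [-0.4, -0.7, -0.8]
grip_width: 0.818
```

{"api": "carry_out", "payload": {
  "moves": [
    {"dx":0,"dy":0,"dz":-0.005,"twist":0,"fingers":0.07},
    {"dx":0,"dy":0,"dz":-0.015,"twist":0,"fingers":0.075},
    {"dx":0,"dy":0,"dz":-0.025,"twist":0,"fingers":0.08},
    {"dx":0,"dy":0,"dz":-0.03,"twist":0,"fingers":0.08},
    {"dx":0,"dy":0,"dz":-0.03,"twist":0,"fingers":0.08},
    {"dx":0,"dy":0,"dz":-0.03,"twist":0,"fingers":0.08},
    {"dx":0,"dy":0,"dz":-0.02,"twist":0,"fingers":0.08},
    {"dx":0,"dy":0,"dz":0,"twist":0,"fingers":0.08}
  ]
}}

```text
t: 18.13
tcp_pos: [0.5837, 0.4135, 0.2027]
tool_rot: [0.0, 0.712, 0.702, 0.004]
force: [0.8, 0.6, 0.2]
grip_width: 0.938
```

```bash
python3 - <<'E'
from go import *
plan(.608,-.08,.19,-.8)
for n in('scene','top'):
    c=arm.camera(n); cv2.imwrite(f'pics/{n}10.png',c['color'][:,:,::-1])
S=cv2.imread('pics/scene10.png');T=cv2.imread('pics/top10.png')
a=cv2.resize(S[190:240,400:465],(390,300),interpolation=cv2.INTER_CUBIC)
b=cv2.resize(S[230:290,235:313],(390,300),interpolation=cv2.INTER_CUBIC)
c=cv2.resize(T[135:190,285:356],(390,300),interpolation=cv2.INTER_CUBIC)
d=cv2.resize(T[150:205,100:171],(390,300),interpolation=cv2.INTER_CUBIC)
cv2.imwrite('pics/m10.png',np.vstack([np.hstack([a,b]),np.hstack([c,d])]))
E
```

```text
t 18.13 tcp [0.5837 0.4135 0.2027] yaw -0.84 tilt [ 0.0054  0.0048 -1.    ] F [0.79 0.59 0.17] grip 0.938 q7 -0.41
twist -0.0006
shift before twist [-0.4932  0.0314  0.0104]  after twist [-0.4931  0.0312  0.0127] len 0.4943
```

View pics/m10.png

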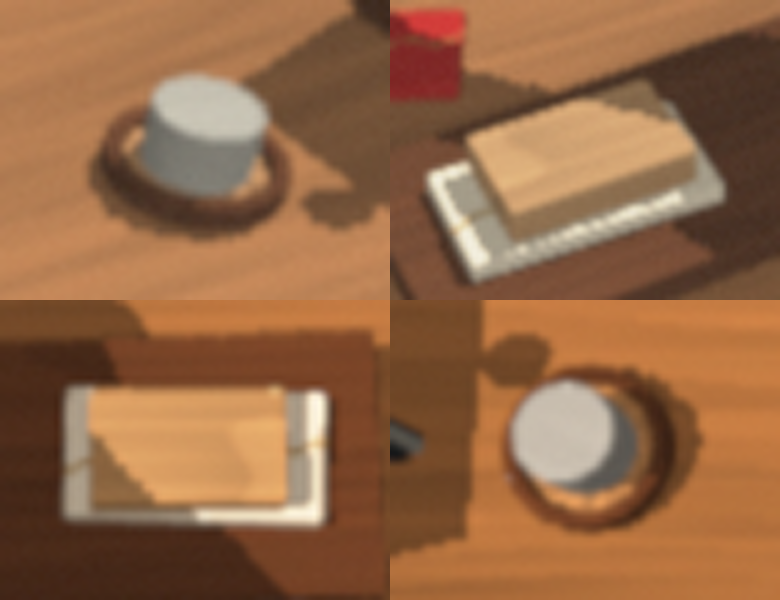

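The disc stands upright in the large stand. The block and tile are unmoved. Next I'll measure the block's top corners.

```bash
python3 - <<'E'
from h import *
s=lambda u,v:(235+(u+.5)/5-.5,230+(v+.5)/5-.5); t=lambda u,v:(285+(u+.5)/5.493-.5,135+(v-300+.5)/5.4545-.5)
Sc=[s(78,135),s(123,212),s(305,155),s(255,80)]
Tc=[t(285,497),t(285,387),t(90,387),t(90,500)]
A=[]
for a,b in zip(Sc,Tc):
    X,e=tri(a,b);A.append(X);print(X.round(4),e.round(4),plane('scene',a,.075).round(4),plane('top',b,.075).round(4))
A=np.array(A);print('mean',A.mean(0),'yaw',np.degrees(np.arctan2(*(A[2]-A[1])[[1,0]])),np.degrees(np.arctan2(*(A[3]-A[0])[[1,0]])))
E
```

```text
[ 0.5827 -0.123   0.0765] 0.0017 [ 0.5814 -0.1216  0.075 ] [ 0.5828 -0.1239  0.075 ]
[ 0.635  -0.1231  0.0761] 0.0027 [ 0.6345 -0.1214  0.075 ] [ 0.6349 -0.1244  0.075 ]
[ 0.6353 -0.0353  0.0734] 0.0002 [ 0.6368 -0.0359  0.075 ] [ 0.6348 -0.0353  0.075 ]
[ 0.5815 -0.035   0.0743] 0.0013 [ 0.5824 -0.0347  0.075 ] [ 0.5811 -0.0356  0.075 ]
mean [ 0.60861677 -0.07906212  0.07508032] yaw 89.8090694328557 90.76861196829422
```

{"api": "carry_out", "payload": {
  "moves": [
    {"dx":-0.012,"dy":0,"dz":0,"twist":0,"fingers":0.08},
    {"dx":-0.032,"dy":0.002,"dz":0,"twist":0,"fingers":0.08},
    {"dx":-0.034,"dy":0.002,"dz":0,"twist":0,"fingers":0.08},
    {"dx":-0.034,"dy":0.002,"dz":0,"twist":0,"fingers":0.08},
    {"dx":-0.034,"dy":0.002,"dz":0,"twist":0,"fingers":0.08},
    {"dx":-0.034,"dy":0.002,"dz":0,"twist":0,"fingers":0.08},
    {"dx":-0.034,"dy":0.002,"dz":0,"twist":0,"fingers":0.08},
    {"dx":-0.034,"dy":0.002,"dz":0,"twist":0,"fingers":0.08},
    {"dx":-0.034,"dy":0.002,"dz":0,"twist":0,"fingers":0.08},
    {"dx":-0.034,"dy":0.002,"dz":0,"twist":0,"fingers":0.08},
    {"dx":-0.034,"dy":0.002,"dz":0,"twist":0,"fingers":0.08},
    {"dx":-0.034,"dy":0.002,"dz":0,"twist":0,"fingers":0.08}
  ]
}}

```text
t: 19.23
tcp_pos: [0.5971, 0.0261, 0.1955]
tool_rot: [-0.0, 0.712, 0.702, -0.001]
force: [0.8, 0.6, -0.8]
grip_width: 0.94
```

{"api": "carry_out", "payload": {
  "moves": [
    {"dx":-0.034,"dy":0.002,"dz":0,"twist":0,"fingers":0.08},
    {"dx":-0.034,"dy":0.002,"dz":0,"twist":0,"fingers":0.08},
    {"dx":-0.025,"dy":0.001,"dz":0.01,"twist":0,"fingers":0.08},
    {"dx":-0.013,"dy":0,"dz":0.02,"twist":0,"fingers":0.08},
    {"dx":-0.003,"dy":0,"dz":0.02,"twist":0,"fingers":0.08},
    {"dx":0,"dy":0,"dz":0.01,"twist":-0.012,"fingers":0.08},
    {"dx":0,"dy":0,"dz":0,"twist":0,"fingers":0.08},
    {"dx":0,"dy":0,"dz":0,"twist":0,"fingers":0.08}
  ]
}}

```text
t: 19.9
tcp_pos: [0.6013, -0.0802, 0.1359]
tool_rot: [-0.001, 0.708, 0.707, -0.001]
force: [0.3, 0.5, 0.3]
grip_width: 0.935
```

```bash
python3 go.py .6085 -.079 .085 0
```

```text
t 19.9 tcp [ 0.6013 -0.0802  0.1359] yaw -0.09 tilt [-1.6e-03 -1.0e-04 -1.0e+00] F [0.31 0.54 0.35] grip 0.935 q7 0.39
twist -0.0016
shift before twist [0.0013 0.0073 0.0509]  after twist [0.0012 0.0072 0.0509] len 0.0515
```

{"api": "carry_out", "payload": {
  "moves": [
    {"dx":0.001,"dy":0.003,"dz":0,"twist":0,"fingers":0.08},
    {"dx":0,"dy":0.003,"dz":0.01,"twist":0,"fingers":0.08},
    {"dx":0,"dy":0,"dz":0.015,"twist":0,"fingers":0.08},
    {"dx":0,"dy":0,"dz":0.01,"twist":0,"fingers":0.08},
    {"dx":0,"dy":0,"dz":0.004,"twist":0,"fingers":0.075},
    {"dx":0,"dy":0,"dz":0,"twist":0,"fingers":0.07},
    {"dx":0,"dy":0,"dz":0,"twist":0,"fingers":0.07},
    {"dx":0,"dy":0,"dz":0,"twist":0,"fingers":0.07}
  ]
}}

```text
t: 20.57
tcp_pos: [0.6081, -0.0796, 0.0978]
tool_rot: [0.0, 0.708, 0.706, 0.0]
force: [0.0, 0.2, -0.0]
grip_width: 0.817
```

```bash
python3 - <<'E'
from go import *
plan(.6085,-.079,.085,0)
c=arm.camera('scene'); cv2.imwrite('pics/scene11.png',c['color'][:,:,::-1])
crop('pics/scene11.png',225,190,325,290,6,'pics/s11c.png')
E
```

```text
t 20.57 tcp [ 0.6081 -0.0796  0.0978] yaw -0.13 tilt [ 7.e-04 -1.e-04 -1.e+00] F [ 0.04  0.2  -0.03] grip 0.817 q7 0.42
twist -0.0022
shift before twist [0.0006 0.0003 0.0128]  after twist [0.0006 0.0004 0.0128] len 0.0128
```

View pics/s11c.png

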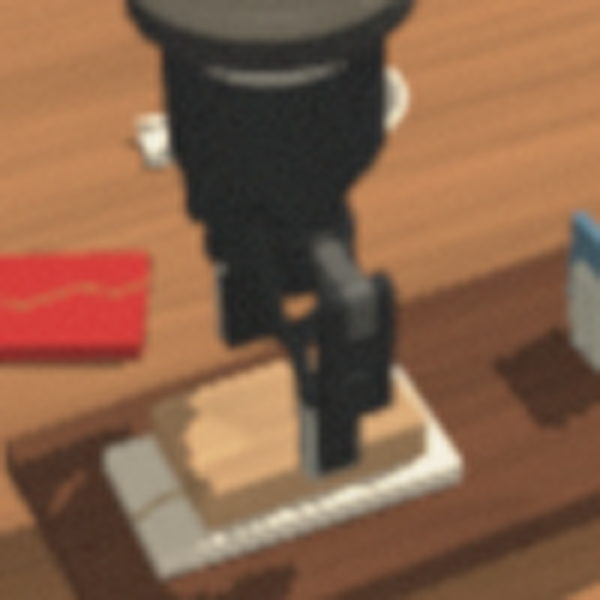

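```bash
python3 - <<'E'
from h import *
f=lambda X:((proj('scene',X)-[225,190])*6).round(0)
for z in(.085,.081,.077,.073): print(z,[f((x,y,z)).tolist() for x in(.643,.657) for y in(-.0906,-.0686)])
E
```

```text
0.085 [[293.0, 461.0], [349.0, 442.0], [309.0, 486.0], [366.0, 467.0]]
0.081 [[294.0, 469.0], [350.0, 450.0], [310.0, 494.0], [366.0, 475.0]]
0.077 [[294.0, 477.0], [350.0, 458.0], [310.0, 502.0], [366.0, 483.0]]
0.073 [[294.0, 485.0], [350.0, 466.0], [310.0, 510.0], [366.0, 491.0]]
```

The near fingertip at crop (325,475) is clear of the block's side face and centred along its length. I go down and grip.

{"api": "carry_out", "payload": {
  "moves": [
    {"dx":0.0005,"dy":0.0003,"dz":0.006,"twist":0,"fingers":0.07},
    {"dx":0,"dy":0,"dz":0.005,"twist":0,"fingers":0.066},
    {"dx":0,"dy":0,"dz":0.0025,"twist":0,"fingers":0.062},
    {"dx":0,"dy":0,"dz":0,"twist":0,"fingers":0.06},
    {"dx":0,"dy":0,"dz":0,"twist":0,"fingers":0.06}
  ],
  "newtons": 35
}}

```text
t: 21.03
tcp_pos: [0.6079, -0.079, 0.0834]
tool_rot: [-0.0, 0.708, 0.706, -0.0]
force: [-0.2, -0.8, 0.7]
grip_width: 0.703
```

{"api": "carry_out", "payload": {
  "moves": [
    {"dx":0,"dy":0,"dz":0,"twist":0,"fingers":0.057},
    {"dx":0,"dy":0,"dz":0,"twist":0,"fingers":0.054},
    {"dx":0,"dy":0,"dz":0,"twist":0,"fingers":0.051},
    {"dx":0,"dy":0,"dz":0,"twist":0,"fingers":0.047},
    {"dx":0,"dy":0,"dz":0,"twist":0,"fingers":0.04},
    {"dx":0,"dy":0,"dz":0,"twist":0,"fingers":0.04}
  ]
}}

```text
t: 21.53
tcp_pos: [0.6082, -0.0791, 0.0841]
tool_rot: [0.0, 0.708, 0.706, 0.0]
force: [-1.6, 0.8, 5.9]
grip_width: 0.618
```

```bash
python3 - <<'E'
from go import *
plan(.6085,-.079,.085,0)
c=arm.camera('scene'); cv2.imwrite('pics/scene12.png',c['color'][:,:,::-1])
crop('pics/scene12.png',225,190,325,290,6,'pics/s12c.png')
E
```

```text
t 21.53 tcp [ 0.6082 -0.0791  0.0841] yaw -0.13 tilt [ 3.e-04  1.e-04 -1.e+00] F [-1.63  0.76  5.86] grip 0.618 q7 0.43
twist -0.0022
shift before twist [ 0.0001  0.0003 -0.0009]  after twist [ 0.0001  0.0003 -0.0009] len 0.001
```

View pics/s12c.png

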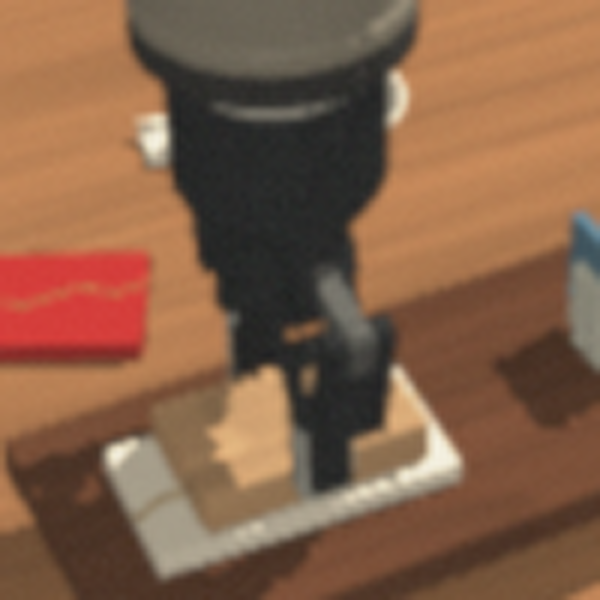

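```bash
python3 - <<'E'
from h import *
f=lambda X:((proj('scene',X)-[225,190])*6).round(0)
for z in(.067,.063,.059,.055): print(z,[f((x,y,z)).tolist() for x in(.6355,.646) for y in(-.0906,-.0686)])
crop('pics/scene12.png',260,240,300,280,15,'pics/s12d.png')
E
```

```text
0.067 [[286.0, 483.0], [342.0, 464.0], [298.0, 502.0], [354.0, 483.0]]
0.063 [[287.0, 491.0], [342.0, 472.0], [298.0, 510.0], [354.0, 491.0]]
0.059 [[287.0, 499.0], [342.0, 480.0], [299.0, 518.0], [354.0, 499.0]]
0.055 [[287.0, 507.0], [342.0, 488.0], [299.0, 526.0], [354.0, 507.0]]
```

View pics/s12d.png

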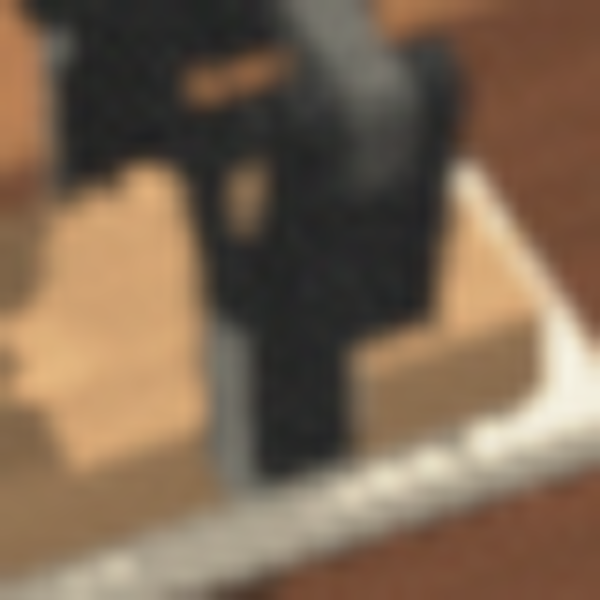

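{"api": "carry_out", "payload": {
  "moves": [
    {"dx":0,"dy":0,"dz":-0.002,"twist":0,"fingers":0.04},
    {"dx":0,"dy":0,"dz":-0.004,"twist":0,"fingers":0.04},
    {"dx":0,"dy":0,"dz":-0.008,"twist":0,"fingers":0.04},
    {"dx":0,"dy":0,"dz":-0.016,"twist":0,"fingers":0.04},
    {"dx":0,"dy":0,"dz":-0.02,"twist":0,"fingers":0.04},
    {"dx":0,"dy":0,"dz":-0.02,"twist":0,"fingers":0.04},
    {"dx":0,"dy":0,"dz":-0.02,"twist":0,"fingers":0.04},
    {"dx":0,"dy":0,"dz":-0.015,"twist":0,"fingers":0.04},
    {"dx":0,"dy":0,"dz":0,"twist":0,"fingers":0.04}
  ]
}}

```text
t: 22.33
tcp_pos: [0.6095, -0.0794, 0.1924]
tool_rot: [0.002, 0.708, 0.706, 0.002]
force: [0.0, 0.2, -0.7]
grip_width: 0.622
```

```bash
python3 - <<'E'
from go import *
plan(.406,.263,.15,97)
c=arm.camera('scene'); cv2.imwrite('pics/scene13.png',c['color'][:,:,::-1])
crop('pics/scene13.png',215,150,335,290,4.2,'pics/s13c.png')
E
```

```text
t 22.33 tcp [ 0.6095 -0.0794  0.1924] yaw -0.14 tilt [ 4.5e-03  3.0e-04 -1.0e+00] F [ 0.    0.21 -0.66] grip 0.622 q7 0.35
twist -1.6954
shift before twist [ 0.3419 -0.2045  0.0415]  after twist [0.1603 0.3647 0.0424] len 0.4006
```

View pics/s13c.png

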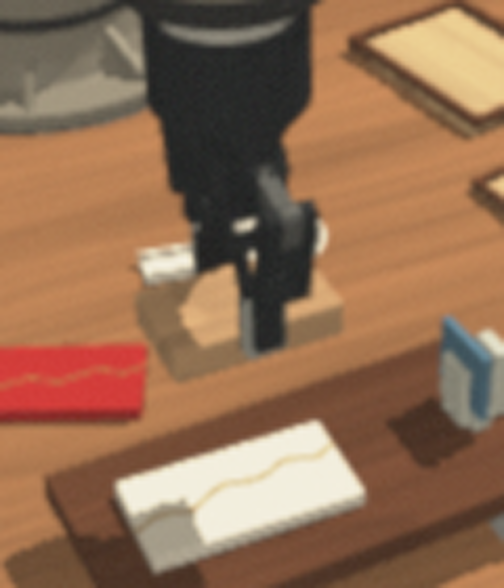

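The block is held level, and the tile lies bare with its seam up. Now to the small tray.

{"api": "carry_out", "payload": {
  "moves": [
    {"dx":0.012,"dy":-0.0075,"dz":0,"twist":0,"fingers":0.04},
    {"dx":0.03,"dy":-0.018,"dz":0,"twist":0,"fingers":0.04},
    {"dx":0.03,"dy":-0.018,"dz":0,"twist":0,"fingers":0.04},
    {"dx":0.03,"dy":-0.018,"dz":0,"twist":0,"fingers":0.04},
    {"dx":0.03,"dy":-0.018,"dz":0,"twist":0,"fingers":0.04},
    {"dx":0.03,"dy":-0.018,"dz":0,"twist":0,"fingers":0.04},
    {"dx":0.03,"dy":-0.018,"dz":0,"twist":0,"fingers":0.04},
    {"dx":0.03,"dy":-0.018,"dz":0,"twist":0,"fingers":0.04},
    {"dx":0.03,"dy":-0.018,"dz":0,"twist":0,"fingers":0.04},
    {"dx":0.03,"dy":-0.018,"dz":0,"twist":0,"fingers":0.04},
    {"dx":0.03,"dy":-0.018,"dz":0,"twist":0,"fingers":0.04},
    {"dx":0.03,"dy":-0.015,"dz":0,"twist":0,"fingers":0.04}
  ]
}}

```text
t: 23.38
tcp_pos: [0.4045, 0.2645, 0.1883]
tool_rot: [-0.0, 0.708, 0.706, -0.0]
force: [1.2, -0.2, -1.0]
grip_width: 0.619
```

{"api": "carry_out", "payload": {
  "moves": [
    {"dx":0,"dy":0,"dz":0,"twist":-0.05,"fingers":0.04},
    {"dx":0,"dy":0,"dz":0,"twist":-0.1,"fingers":0.04},
    {"dx":0,"dy":0,"dz":0,"twist":-0.1,"fingers":0.04},
    {"dx":0,"dy":0,"dz":0,"twist":-0.1,"fingers":0.04},
    {"dx":0,"dy":0,"dz":0,"twist":-0.1,"fingers":0.04},
    {"dx":0,"dy":0,"dz":0,"twist":-0.1,"fingers":0.04},
    {"dx":0,"dy":0,"dz":0,"twist":-0.1,"fingers":0.04},
    {"dx":0,"dy":0,"dz":0,"twist":-0.1,"fingers":0.04},
    {"dx":0,"dy":0,"dz":0,"twist":-0.1,"fingers":0.04},
    {"dx":0,"dy":0,"dz":0,"twist":-0.1,"fingers":0.04},
    {"dx":0,"dy":0,"dz":0,"twist":-0.1,"fingers":0.04},
    {"dx":0,"dy":0,"dz":0,"twist":-0.1,"fingers":0.04}
  ]
}}

```text
t: 24.38
tcp_pos: [0.4059, 0.2632, 0.1881]
tool_rot: [-0.0, 0.207, 0.978, -0.0]
force: [0.2, -0.1, -0.8]
grip_width: 0.623
```

{"api": "carry_out", "payload": {
  "moves": [
    {"dx":0,"dy":0,"dz":0,"twist":-0.1,"fingers":0.04},
    {"dx":0,"dy":0,"dz":0,"twist":-0.1,"fingers":0.04},
    {"dx":0,"dy":0,"dz":0,"twist":-0.1,"fingers":0.04},
    {"dx":0,"dy":0,"dz":0,"twist":-0.1,"fingers":0.04},
    {"dx":0,"dy":0,"dz":0,"twist":-0.1,"fingers":0.04},
    {"dx":0,"dy":0,"dz":0,"twist":-0.05,"fingers":0.04},
    {"dx":0,"dy":0,"dz":0,"twist":0,"fingers":0.04}
  ]
}}

```text
t: 24.97
tcp_pos: [0.406, 0.2631, 0.1882]
tool_rot: [-0.0, -0.065, 0.998, -0.0]
force: [-1.2, -0.3, -0.7]
grip_width: 0.62
```

```bash
python3 go.py .406 .263 .07 97
```

```text
t 24.97 tcp [0.406  0.2631 0.1882] yaw 97.44 tilt [-8.e-04 -7.e-04 -1.e+00] F [-1.18 -0.26 -0.68] grip 0.62 q7 1.09
twist 0.0076
shift before twist [-1.000e-04 -1.000e-04  1.182e-01]  after twist [-0.000e+00 -1.000e-04  1.182e-01] len 0.1182
```

{"api": "carry_out", "payload": {
  "moves": [
    {"dx":0,"dy":0,"dz":0.01,"twist":0.012,"fingers":0.04},
    {"dx":0,"dy":0,"dz":0.02,"twist":0,"fingers":0.04},
    {"dx":0,"dy":0,"dz":0.025,"twist":0,"fingers":0.04},
    {"dx":0,"dy":0,"dz":0.025,"twist":0,"fingers":0.04},
    {"dx":0,"dy":0,"dz":0.02,"twist":0,"fingers":0.04},
    {"dx":0,"dy":0,"dz":0.015,"twist":0,"fingers":0.04},
    {"dx":0,"dy":0,"dz":0.01,"twist":0,"fingers":0.04},
    {"dx":0,"dy":0,"dz":0,"twist":0,"fingers":0.04},
    {"dx":0,"dy":0,"dz":0,"twist":0,"fingers":0.04}
  ]
}}

```text
t: 25.72
tcp_pos: [0.4062, 0.2631, 0.0634]
tool_rot: [-0.0, -0.057, 0.998, -0.0]
force: [-0.1, 0.3, 0.1]
grip_width: 0.621
```

```bash
python3 - <<'E'
from go import *
plan(.406,.263,.035,96.6)
for n in('scene','top'):
    c=arm.camera(n); cv2.imwrite(f'pics/{n}14.png',c['color'][:,:,::-1])
crop('pics/scene14.png',310,140,400,230,6.5,'pics/s14c.png')
E
```

```text
t 25.72 tcp [0.4062 0.2631 0.0634] yaw 96.52 tilt [-8.e-04 -1.e-03 -1.e+00] F [-0.09  0.32  0.14] grip 0.621 q7 1.19
twist -0.0014
shift before twist [ 0.0002 -0.0001  0.0284]  after twist [ 0.0002 -0.0001  0.0284] len 0.0284
```

View pics/s14c.png

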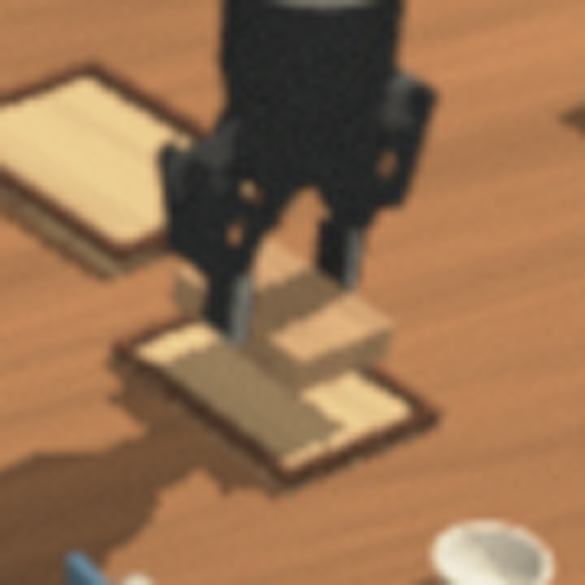

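The block hangs level and aligned over the small tray (tray corners at crop (120,350) and (435,415)). I lower it.

{"api": "carry_out", "payload": {
  "moves": [
    {"dx":0,"dy":0,"dz":0.006,"twist":0,"fingers":0.04},
    {"dx":0,"dy":0,"dz":0.008,"twist":0,"fingers":0.04},
    {"dx":0,"dy":0,"dz":0.006,"twist":0,"fingers":0.04},
    {"dx":0,"dy":0,"dz":0.004,"twist":0,"fingers":0.04},
    {"dx":0,"dy":0,"dz":0.002,"twist":0,"fingers":0.04},
    {"dx":0,"dy":0,"dz":0,"twist":0,"fingers":0.04},
    {"dx":0,"dy":0,"dz":0,"twist":0,"fingers":0.04}
  ]
}}

```text
t: 26.4
tcp_pos: [0.4063, 0.2633, 0.0376]
tool_rot: [-0.0, -0.057, 0.998, -0.0]
force: [-0.5, 0.4, -0.3]
grip_width: 0.619
```

{"api": "carry_out", "payload": {
  "moves": [
    {"dx":0,"dy":0,"dz":0.001,"twist":0,"fingers":0.04},
    {"dx":0,"dy":0,"dz":0,"twist":0,"fingers":0.04}
  ]
}}

```text
t: 26.57
tcp_pos: [0.4064, 0.2635, 0.0368]
tool_rot: [0.0, -0.058, 0.998, 0.0]
force: [-0.4, -0.2, 0.1]
grip_width: 0.621
```

{"api": "carry_out", "payload": {
  "moves": [
    {"dx":0,"dy":0,"dz":0.0008,"twist":0,"fingers":0.04},
    {"dx":0,"dy":0,"dz":0,"twist":0,"fingers":0.04}
  ]
}}

```text
t: 26.73
tcp_pos: [0.4064, 0.2635, 0.0359]
tool_rot: [0.0, -0.058, 0.998, 0.0]
force: [-0.2, -0.2, -0.6]
grip_width: 0.618
```

{"api": "carry_out", "payload": {
  "moves": [
    {"dx":0,"dy":0,"dz":0.0005,"twist":0,"fingers":0.04},
    {"dx":0,"dy":0,"dz":0,"twist":0,"fingers":0.04}
  ]
}}

```text
t: 26.9
tcp_pos: [0.4063, 0.2634, 0.0354]
tool_rot: [-0.0, -0.058, 0.998, -0.0]
force: [-0.5, -0.4, -1.1]
grip_width: 0.627
```

{"api": "carry_out", "payload": {
  "moves": [
    {"dx":0,"dy":0,"dz":0.0005,"twist":0,"fingers":0.04},
    {"dx":0,"dy":0,"dz":0,"twist":0,"fingers":0.04}
  ]
}}

```text
t: 27.07
tcp_pos: [0.4063, 0.2635, 0.035]
tool_rot: [-0.0, -0.058, 0.998, 0.0]
force: [-1.1, -0.5, 3.4]
grip_width: 0.619
```

{"api": "carry_out", "payload": {
  "moves": [
    {"dx":0,"dy":0,"dz":0.0005,"twist":0,"fingers":0.04},
    {"dx":0,"dy":0,"dz":0,"twist":0,"fingers":0.04}
  ]
}}

```text
t: 27.23
tcp_pos: [0.4064, 0.2635, 0.035]
tool_rot: [-0.0, -0.057, 0.998, 0.0]
force: [-4.5, -3.5, 18.2]
grip_width: 0.62
```

Contact with the tray floor. I back off half a millimetre and release.

{"api": "carry_out", "payload": {
  "moves": [
    {"dx":0,"dy":0,"dz":-0.0005,"twist":0,"fingers":0.04},
    {"dx":0,"dy":0,"dz":0,"twist":0,"fingers":0.05},
    {"dx":0,"dy":0,"dz":0,"twist":0,"fingers":0.054},
    {"dx":0,"dy":0,"dz":0,"twist":0,"fingers":0.058},
    {"dx":0,"dy":0,"dz":0,"twist":0,"fingers":0.064},
    {"dx":0,"dy":0,"dz":0,"twist":0,"fingers":0.07},
    {"dx":0,"dy":0,"dz":0,"twist":0,"fingers":0.07},
    {"dx":0,"dy":0,"dz":0,"twist":0,"fingers":0.07}
  ]
}}

```text
t: 27.9
tcp_pos: [0.4063, 0.2634, 0.0349]
tool_rot: [-0.0, -0.058, 0.998, -0.0]
force: [-0.5, -0.1, 0.2]
grip_width: 0.813
```

{"api": "carry_out", "payload": {
  "moves": [
    {"dx":0,"dy":0,"dz":-0.005,"twist":0,"fingers":0.07},
    {"dx":0,"dy":0,"dz":-0.015,"twist":0,"fingers":0.08},
    {"dx":0,"dy":0,"dz":-0.03,"twist":0,"fingers":0.08},
    {"dx":0,"dy":0,"dz":-0.03,"twist":0,"fingers":0.08},
    {"dx":0,"dy":0,"dz":-0.03,"twist":0,"fingers":0.08},
    {"dx":0,"dy":0,"dz":-0.03,"twist":0,"fingers":0.08},
    {"dx":0,"dy":0,"dz":-0.01,"twist":0,"fingers":0.08},
    {"dx":0,"dy":0,"dz":0,"twist":0,"fingers":0.08}
  ]
}}

```text
t: 28.57
tcp_pos: [0.4073, 0.2643, 0.1878]
tool_rot: [0.002, -0.058, 0.998, 0.002]
force: [0.2, 0.7, -0.3]
grip_width: 0.94
```

```bash
python3 - <<'E'
from go import *
plan(.609,-.083,.17,-.8)
for n in('scene','top'):
    c=arm.camera(n); cv2.imwrite(f'pics/{n}15.png',c['color'][:,:,::-1])
S=cv2.imread('pics/scene15.png');T=cv2.imread('pics/top15.png')
a=cv2.resize(S[180:230,320:385],(390,300),interpolation=cv2.INTER_CUBIC)
b=cv2.resize(S[230:290,235:313],(390,300),interpolation=cv2.INTER_CUBIC)
c=cv2.resize(T[135:190,285:356],(390,300),interpolation=cv2.INTER_CUBIC)
d=cv2.resize(T[210:275,145:230],(390,300),interpolation=cv2.INTER_CUBIC)
cv2.imwrite('pics/m15.png',np.vstack([np.hstack([a,b]),np.hstack([c,d])]))
E
```

```text
t 28.57 tcp [0.4073 0.2643 0.1878] yaw 96.6 tilt [ 0.003   0.0037 -1.    ] F [ 0.18  0.74 -0.34] grip 0.94 q7 1.08
twist 1.6999
shift before twist [-0.1604 -0.3682  0.0171]  after twist [-0.3444  0.2065  0.0178] len 0.402
```

View pics/m15.png

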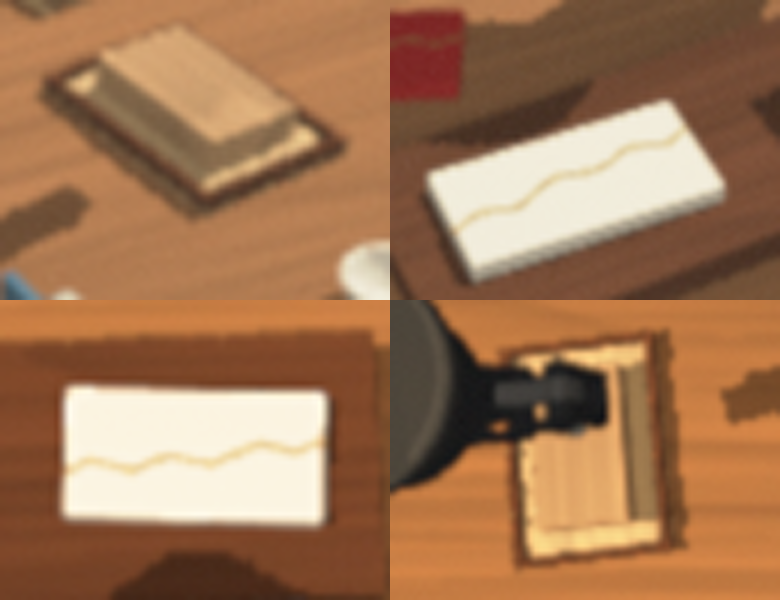

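The block lies flat inside the tray. The tile is bare, in shade-free view. I'll measure it by mask.

```bash
python3 - <<'E'
from h import *
out={}
for n,box,sd in(('top',(285,135,356,190),(320,170)),('scene',(235,230,313,290),(270,268))):
    im=cv2.imread(f'pics/{n}15.png');x0,y0,x1,y1=box
    h=cv2.cvtColor(im,cv2.COLOR_BGR2HSV)[y0:y1,x0:x1]
    m=(((h[...,1]<75)&(h[...,2]>205))).astype(np.uint8) if n=='scene' else ((h[...,1]<110)&(h[...,2]>150)).astype(np.uint8)
    m=cv2.morphologyEx(m,cv2.MORPH_CLOSE,np.ones((3,3),np.uint8))
    M=cv2.resize(m*255,None,fx=6,fy=6,interpolation=cv2.INTER_LINEAR)
    cs=max(cv2.findContours((M>127).astype(np.uint8),0,1)[0],key=cv2.contourArea)
    h_=cv2.convexHull(cs)
    for eps in np.arange(3,30,1):
        ap=cv2.approxPolyDP(h_,eps,True).reshape(-1,2)
        if len(ap)<=4:break
    P=(ap+.5)/6-.5+[x0,y0]; W=np.array([plane(n,p,.055) for p in P]); out[n]=(P,W)
    print(n,P.round(1).tolist(),W[:,:2].round(4).tolist(),W.mean(0).round(4))
for p,w in zip(*out['top']):
    j=np.argmin(np.linalg.norm(out['scene'][1]-w,axis=1)); X,e=tri(out['scene'][0][j],p);print(X.round(4),e.round(4))
E
```

```text
top [[295.6, 151.9], [343.1, 150.6], [343.4, 175.1], [297.9, 175.4]] [[0.6374, -0.0218], [0.6411, -0.1435], [0.5766, -0.1436], [0.5753, -0.0281]] [ 0.6076 -0.0842  0.055 ]
scene [[300.4, 264.9], [252.1, 283.4], [242.6, 266.1], [291.1, 250.6]] [[0.6352, -0.023], [0.6405, -0.1414], [0.5824, -0.1417], [0.5833, -0.0212]] [ 0.6104 -0.0818  0.055 ]
[ 0.6366 -0.0226  0.0562] 0.0019
[ 0.6411 -0.1425  0.0559] 0.0018
[ 0.5781 -0.1423  0.0513] 0.0036
[ 0.5781 -0.0238  0.051 ] 0.0094
```

```bash
python3 - <<'E'
from h import *
s=lambda u,v:(235+(u+.5)/5-.5,230+(v+.5)/5-.5); t=lambda u,v:(285+(u+.5)/5.493-.5,135+(v-300+.5)/5.4545-.5)
A=[]
for a,b in((s(38,172),t(325,522)),(s(82,272),t(328,391)),(s(335,187),t(62,386)),(s(278,99),t(62,518))):
    X,e=tri(a,b);A.append(X);print(X.round(4),e.round(4),plane('scene',a,.055).round(4)[:2],plane('top',b,.055).round(4)[:2])
A=np.array(A);print(A.mean(0).round(4),[np.degrees(np.arctan2(*(A[i]-A[j])[[1,0]])).round(2) for i,j in((3,0),(2,1))])
E
```

```text
[ 0.5763 -0.1424  0.0563] 0.0039 [ 0.5757 -0.1402] [ 0.5761 -0.1444]
[ 0.6399 -0.1453  0.0543] 0.0029 [ 0.6411 -0.1441] [ 0.6393 -0.1466]
[ 0.6416 -0.0228  0.0542] 0.0007 [ 0.6423 -0.0236] [ 0.6415 -0.0225]
[ 0.578  -0.022   0.0545] 0.002 [ 0.5787 -0.0212] [ 0.5775 -0.0229]
[ 0.609  -0.0831  0.0548] [np.float64(89.21), np.float64(89.22)]
```

{"api": "carry_out", "payload": {
  "moves": [
    {"dx":0,"dy":0,"dz":0,"twist":0.1,"fingers":0.08},
    {"dx":0,"dy":0,"dz":0,"twist":0.1,"fingers":0.08},
    {"dx":0,"dy":0,"dz":0,"twist":0.1,"fingers":0.08},
    {"dx":0,"dy":0,"dz":0,"twist":0.1,"fingers":0.08},
    {"dx":0,"dy":0,"dz":0,"twist":0.1,"fingers":0.08},
    {"dx":0,"dy":0,"dz":0,"twist":0.1,"fingers":0.08},
    {"dx":0,"dy":0,"dz":0,"twist":0.1,"fingers":0.08},
    {"dx":0,"dy":0,"dz":0,"twist":0.1,"fingers":0.08},
    {"dx":0,"dy":0,"dz":0,"twist":0.1,"fingers":0.08},
    {"dx":0,"dy":0,"dz":0,"twist":0.1,"fingers":0.08},
    {"dx":0,"dy":0,"dz":0,"twist":0.1,"fingers":0.08},
    {"dx":0,"dy":0,"dz":0,"twist":0.1,"fingers":0.08}
  ]
}}

```text
t: 29.67
tcp_pos: [0.4058, 0.2629, 0.1835]
tool_rot: [-0.0, 0.518, 0.855, -0.001]
force: [-0.5, 0.4, -0.2]
grip_width: 0.934
```

{"api": "carry_out", "payload": {
  "moves": [
    {"dx":0,"dy":0,"dz":0,"twist":0.1,"fingers":0.08},
    {"dx":0,"dy":0,"dz":0,"twist":0.1,"fingers":0.08},
    {"dx":0,"dy":0,"dz":0,"twist":0.1,"fingers":0.08},
    {"dx":0,"dy":0,"dz":0,"twist":0.1,"fingers":0.08},
    {"dx":0,"dy":0,"dz":0,"twist":0.1,"fingers":0.08},
    {"dx":-0.03,"dy":0.018,"dz":0,"twist":0,"fingers":0.08},
    {"dx":-0.03,"dy":0.018,"dz":0,"twist":0,"fingers":0.08},
    {"dx":-0.03,"dy":0.018,"dz":0,"twist":0,"fingers":0.08},
    {"dx":-0.03,"dy":0.018,"dz":0,"twist":0,"fingers":0.08},
    {"dx":-0.03,"dy":0.018,"dz":0,"twist":0,"fingers":0.08},
    {"dx":-0.03,"dy":0.018,"dz":0,"twist":0,"fingers":0.08},
    {"dx":-0.03,"dy":0.018,"dz":0,"twist":0,"fingers":0.08}
  ]
}}

```text
t: 30.67
tcp_pos: [0.5293, 0.0499, 0.1836]
tool_rot: [-0.0, 0.712, 0.702, -0.001]
force: [0.1, 1.1, 0.2]
grip_width: 0.935
```

{"api": "carry_out", "payload": {
  "moves": [
    {"dx":-0.03,"dy":0.018,"dz":0,"twist":0,"fingers":0.08},
    {"dx":-0.03,"dy":0.018,"dz":0,"twist":0,"fingers":0.08},
    {"dx":-0.03,"dy":0.018,"dz":0.01,"twist":0,"fingers":0.08},
    {"dx":-0.03,"dy":0.018,"dz":0.02,"twist":0,"fingers":0.08},
    {"dx":-0.014,"dy":0.009,"dz":0.02,"twist":0,"fingers":0.08},
    {"dx":0,"dy":0,"dz":0.02,"twist":0,"fingers":0.08},
    {"dx":0,"dy":0,"dz":0,"twist":0,"fingers":0.08},
    {"dx":0,"dy":0,"dz":0,"twist":0,"fingers":0.08}
  ]
}}

```text
t: 31.33
tcp_pos: [0.6071, -0.0837, 0.1132]
tool_rot: [-0.001, 0.712, 0.702, -0.002]
force: [-0.3, 0.2, 0.3]
grip_width: 0.938
```

```bash
python3 go.py .609 -.083 .068 -.8
```

```text
t 31.33 tcp [ 0.6071 -0.0837  0.1132] yaw -0.85 tilt [-4.1e-03 -8.0e-04 -1.0e+00] F [-0.27  0.18  0.26] grip 0.938 q7 0.42
twist -0.0008
shift before twist [0.0007 0.0021 0.0451]  after twist [0.0007 0.0019 0.0452] len 0.0452
```

{"api": "carry_out", "payload": {
  "moves": [
    {"dx":0,"dy":0,"dz":0.01,"twist":0,"fingers":0.078},
    {"dx":0,"dy":0,"dz":0.015,"twist":0,"fingers":0.076},
    {"dx":0,"dy":0,"dz":0.01,"twist":0,"fingers":0.074},
    {"dx":0,"dy":0,"dz":0.004,"twist":0,"fingers":0.072},
    {"dx":0,"dy":0,"dz":0,"twist":0,"fingers":0.07},
    {"dx":0,"dy":0,"dz":0,"twist":0,"fingers":0.07},
    {"dx":0,"dy":0,"dz":0,"twist":0,"fingers":0.07}
  ]
}}

```text
t: 31.92
tcp_pos: [0.6088, -0.0834, 0.0767]
tool_rot: [0.0, 0.712, 0.702, 0.0]
force: [0.8, -0.2, 0.0]
grip_width: 0.819
```

```bash
python3 - <<'E'
from go import *
plan(.609,-.083,.068,-.8)
c=arm.camera('scene'); cv2.imwrite('pics/scene16.png',c['color'][:,:,::-1])
crop('pics/scene16.png',225,190,325,290,6,'pics/s16c.png')
E
```

```text
t 31.92 tcp [ 0.6088 -0.0834  0.0767] yaw -0.8 tilt [ 9.e-04 -0.e+00 -1.e+00] F [ 0.8  -0.21  0.02] grip 0.819 q7 0.45
twist 0.0
shift before twist [0.0004 0.0001 0.0087]  after twist [0.0004 0.0002 0.0087] len 0.0087
```

View pics/s16c.png

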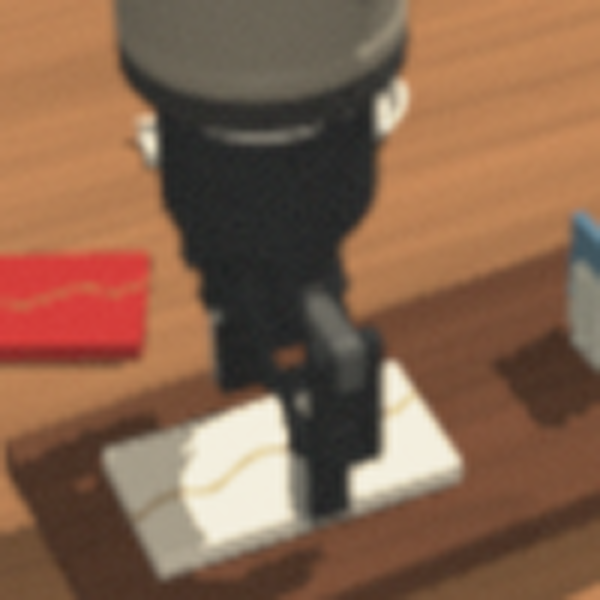

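The near fingertip at crop (325,520) stands just outside the tile's near edge. I step down carefully.

{"api": "carry_out", "payload": {
  "moves": [
    {"dx":0,"dy":0,"dz":0.004,"twist":0,"fingers":0.07},
    {"dx":0,"dy":0,"dz":0.003,"twist":0,"fingers":0.07},
    {"dx":0,"dy":0,"dz":0.002,"twist":0,"fingers":0.068},
    {"dx":0,"dy":0,"dz":0,"twist":0,"fingers":0.066},
    {"dx":0,"dy":0,"dz":0,"twist":0,"fingers":0.066}
  ]
}}

```text
t: 32.38
tcp_pos: [0.6084, -0.0835, 0.0667]
tool_rot: [-0.0, 0.712, 0.702, -0.0]
force: [-0.6, 0.0, -0.8]
grip_width: 0.773
```

```bash
python3 - <<'E'
from go import *
plan(.609,-.083,.068,-.8)
c=arm.camera('scene'); cv2.imwrite('pics/scene17.png',c['color'][:,:,::-1])
crop('pics/scene17.png',260,245,300,285,15,'pics/s17c.png')
f=lambda X:((proj('scene',X)-[260,245])*15+7).round(0)
for z in(.055,.051,.047,.045): print(z,[f((x,y,z)).tolist() for x in(.642,.649) for y in(-.0945,-.0725)])
E
```

```text
t 32.38 tcp [ 0.6084 -0.0835  0.0667] yaw -0.81 tilt [-4.e-04 -1.e-04 -1.e+00] F [-0.55  0.   -0.77] grip 0.773 q7 0.46
twist -0.0002
shift before twist [ 0.0005  0.0006 -0.0013]  after twist [ 0.0005  0.0006 -0.0013] len 0.0015
0.055 [[194.0, 486.0], [332.0, 439.0], [213.0, 518.0], [352.0, 470.0]]
0.051 [[195.0, 506.0], [332.0, 458.0], [214.0, 538.0], [352.0, 490.0]]
0.047 [[195.0, 525.0], [332.0, 477.0], [215.0, 557.0], [352.0, 509.0]]
0.045 [[196.0, 535.0], [333.0, 487.0], [215.0, 567.0], [353.0, 519.0]]
```

View pics/s17c.png

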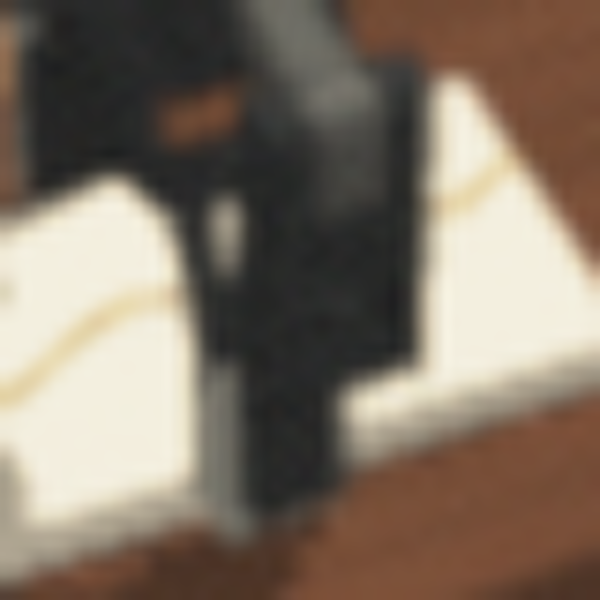

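The near tip reads about z 0.050. I go 3.5 mm lower, leaving the tip about 2 mm above the board, then close.

{"api": "carry_out", "payload": {
  "moves": [
    {"dx":0,"dy":0.0004,"dz":0.002,"twist":0,"fingers":0.066},
    {"dx":0,"dy":0,"dz":0.0015,"twist":0,"fingers":0.065},
    {"dx":0,"dy":0,"dz":0,"twist":0,"fingers":0.065},
    {"dx":0,"dy":0,"dz":0,"twist":0,"fingers":0.065}
  ],
  "newtons": 50
}}

```text
t: 32.77
tcp_pos: [0.6091, -0.0835, 0.0638]
tool_rot: [0.0, 0.712, 0.702, 0.0]
force: [-1.4, 1.3, 8.9]
grip_width: 0.763
```

{"api": "carry_out", "payload": {
  "moves": [
    {"dx":0,"dy":0,"dz":0,"twist":0,"fingers":0.063},
    {"dx":0,"dy":0,"dz":0,"twist":0,"fingers":0.061},
    {"dx":0,"dy":0,"dz":0,"twist":0,"fingers":0.058},
    {"dx":0,"dy":0,"dz":0,"twist":0,"fingers":0.054},
    {"dx":0,"dy":0,"dz":0,"twist":0,"fingers":0.05},
    {"dx":0,"dy":0,"dz":0,"twist":0,"fingers":0.05}
  ]
}}

```text
t: 33.27
tcp_pos: [0.6096, -0.0836, 0.0649]
tool_rot: [0.0, 0.712, 0.702, 0.001]
force: [-6.1, 2.5, 25.8]
grip_width: 0.715
```

{"api": "carry_out", "payload": {
  "moves": [
    {"dx":0,"dy":0,"dz":-0.002,"twist":0,"fingers":0.05},
    {"dx":0,"dy":0,"dz":-0.004,"twist":0,"fingers":0.05},
    {"dx":0,"dy":0,"dz":-0.008,"twist":0,"fingers":0.05},
    {"dx":0,"dy":0,"dz":-0.008,"twist":0,"fingers":0.05},
    {"dx":0,"dy":0,"dz":-0.004,"twist":0,"fingers":0.05},
    {"dx":0,"dy":0,"dz":0,"twist":0,"fingers":0.05}
  ]
}}

```text
t: 33.77
tcp_pos: [0.6095, -0.0835, 0.0906]
tool_rot: [0.001, 0.712, 0.702, 0.001]
force: [0.6, 0.3, -1.0]
grip_width: 0.706
```

```bash
python3 - <<'E'
from go import *
plan(.579,-.4205,.15,-99.7)
c=arm.camera('scene'); cv2.imwrite('pics/scene18.png',c['color'][:,:,::-1])
crop('pics/scene18.png',225,190,325,290,6,'pics/s18c.png')
E
```

```text
t 33.77 tcp [ 0.6095 -0.0835  0.0906] yaw -0.8 tilt [ 0.0016  0.     -1.    ] F [ 0.57  0.33 -1.04] grip 0.706 q7 0.44
twist 1.7261
shift before twist [-0.3374 -0.0256 -0.0594]  after twist [ 0.0268  0.3373 -0.0594] len 0.3435
```

View pics/s18c.png

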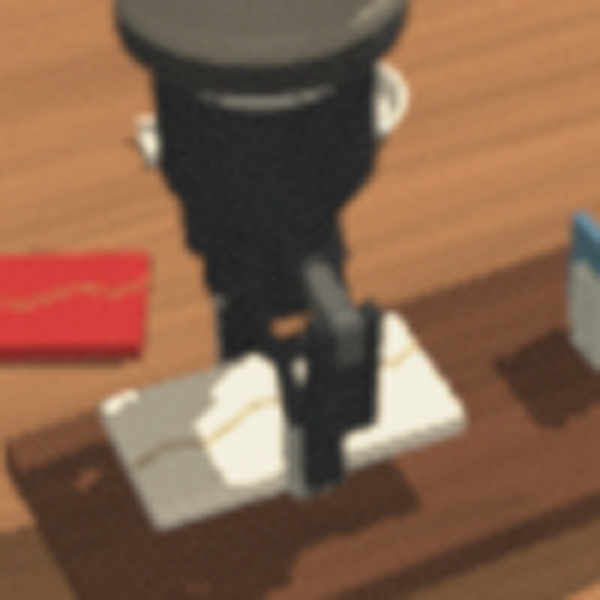

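The tile is lifted level with its seam up. The fingertips had touched the board lightly (26 N at the tips). Now I lift it and carry it to the rack.

{"api": "carry_out", "payload": {
  "moves": [
    {"dx":0,"dy":0,"dz":-0.015,"twist":0,"fingers":0.05},
    {"dx":0,"dy":0,"dz":-0.025,"twist":0,"fingers":0.05},
    {"dx":-0.008,"dy":0,"dz":-0.025,"twist":0,"fingers":0.05},
    {"dx":-0.018,"dy":-0.002,"dz":-0.015,"twist":0,"fingers":0.05},
    {"dx":-0.026,"dy":-0.002,"dz":0,"twist":0,"fingers":0.05},
    {"dx":-0.028,"dy":-0.002,"dz":0,"twist":0,"fingers":0.05},
    {"dx":-0.028,"dy":-0.002,"dz":0,"twist":0,"fingers":0.05},
    {"dx":-0.028,"dy":-0.002,"dz":0,"twist":0,"fingers":0.05},
    {"dx":-0.028,"dy":-0.002,"dz":0,"twist":0,"fingers":0.05},
    {"dx":-0.028,"dy":-0.002,"dz":0,"twist":0,"fingers":0.05},
    {"dx":-0.028,"dy":-0.002,"dz":0,"twist":0,"fingers":0.05},
    {"dx":-0.028,"dy":-0.002,"dz":0,"twist":0,"fingers":0.05}
  ]
}}

```text
t: 34.82
tcp_pos: [0.587, -0.3323, 0.169]
tool_rot: [-0.0, 0.712, 0.702, -0.0]
force: [0.3, 0.1, -1.2]
grip_width: 0.713
```

{"api": "carry_out", "payload": {
  "moves": [
    {"dx":-0.028,"dy":-0.002,"dz":0,"twist":0,"fingers":0.05},
    {"dx":-0.028,"dy":-0.002,"dz":0,"twist":0,"fingers":0.05},
    {"dx":-0.022,"dy":-0.002,"dz":0,"twist":0,"fingers":0.05},
    {"dx":-0.011,"dy":-0.001,"dz":0,"twist":0,"fingers":0.05},
    {"dx":0,"dy":0,"dz":0,"twist":0.05,"fingers":0.05},
    {"dx":0,"dy":0,"dz":0,"twist":0.1,"fingers":0.05},
    {"dx":0,"dy":0,"dz":0,"twist":0.1,"fingers":0.05},
    {"dx":0,"dy":0,"dz":0,"twist":0.1,"fingers":0.05},
    {"dx":0,"dy":0,"dz":0,"twist":0.1,"fingers":0.05},
    {"dx":0,"dy":0,"dz":0,"twist":0.1,"fingers":0.05},
    {"dx":0,"dy":0,"dz":0,"twist":0.1,"fingers":0.05},
    {"dx":0,"dy":0,"dz":0,"twist":0.1,"fingers":0.05}
  ]
}}

```text
t: 35.82
tcp_pos: [0.5794, -0.4192, 0.169]
tool_rot: [-0.0, 0.921, 0.391, 0.0]
force: [1.5, 0.2, -1.0]
grip_width: 0.712
```

{"api": "carry_out", "payload": {
  "moves": [
    {"dx":0,"dy":0,"dz":0,"twist":0.1,"fingers":0.05},
    {"dx":0,"dy":0,"dz":0,"twist":0.1,"fingers":0.05},
    {"dx":0,"dy":0,"dz":0,"twist":0.1,"fingers":0.05},
    {"dx":0,"dy":0,"dz":0,"twist":0.1,"fingers":0.05},
    {"dx":0,"dy":0,"dz":0,"twist":0.1,"fingers":0.05},
    {"dx":0,"dy":0,"dz":0,"twist":0.1,"fingers":0.05},
    {"dx":0,"dy":0,"dz":0,"twist":0.1,"fingers":0.05},
    {"dx":0,"dy":0,"dz":0,"twist":0.1,"fingers":0.05},
    {"dx":0,"dy":0,"dz":0,"twist":0.1,"fingers":0.05},
    {"dx":0,"dy":0,"dz":0,"twist":0.076,"fingers":0.05},
    {"dx":0,"dy":0,"dz":0,"twist":0,"fingers":0.05}
  ]
}}

```text
t: 36.73
tcp_pos: [0.5795, -0.4191, 0.1687]
tool_rot: [-0.0, 0.996, -0.086, -0.0]
force: [-0.1, -0.5, -0.7]
grip_width: 0.706
```

```bash
python3 go.py .579 -.4205 .08 -99.7
```

```text
t 36.73 tcp [ 0.5795 -0.4191  0.1687] yaw -99.87 tilt [-9.e-04  5.e-04 -1.e+00] F [-0.09 -0.47 -0.73] grip 0.706 q7 -0.59
twist -0.003
shift before twist [-0.0002  0.0015  0.0887]  after twist [-0.0002  0.0014  0.0887] len 0.0887
```

{"api": "carry_out", "payload": {
  "moves": [
    {"dx":0,"dy":0.001,"dz":0.01,"twist":0,"fingers":0.05},
    {"dx":0,"dy":0,"dz":0.02,"twist":0,"fingers":0.05},
    {"dx":0,"dy":0,"dz":0.025,"twist":0,"fingers":0.05},
    {"dx":0,"dy":0,"dz":0.025,"twist":0,"fingers":0.05},
    {"dx":0,"dy":0,"dz":0.015,"twist":0,"fingers":0.05},
    {"dx":0,"dy":0,"dz":0.008,"twist":0,"fingers":0.05},
    {"dx":0,"dy":0,"dz":0,"twist":0,"fingers":0.05},
    {"dx":0,"dy":0,"dz":0,"twist":0,"fingers":0.05}
  ]
}}

```text
t: 37.4
tcp_pos: [0.579, -0.4214, 0.067]
tool_rot: [0.0, 0.996, -0.084, 0.0]
force: [-0.7, -1.1, -0.8]
grip_width: 0.708
```

```bash
python3 - <<'E'
from go import *
plan(.579,-.4205,.04,-99.7)
for n in('scene','top'):
    c=arm.camera(n); cv2.imwrite(f'pics/{n}19.png',c['color'][:,:,::-1])
S=cv2.imread('pics/scene19.png');T=cv2.imread('pics/top19.png')
a=cv2.resize(S[270:370,75:165],(396,440),interpolation=cv2.INTER_CUBIC)
b=cv2.resize(T[130:230,400:490],(396,440),interpolation=cv2.INTER_CUBIC)
cv2.imwrite('pics/m19.png',np.hstack([a,b]))
E
```

```text
t 37.4 tcp [ 0.579  -0.4214  0.067 ] yaw -99.67 tilt [ 1.e-04 -4.e-04 -1.e+00] F [-0.67 -1.1  -0.84] grip 0.708 q7 -0.52
twist 0.0006
shift before twist [-0.0002 -0.0009  0.027 ]  after twist [-0.0002 -0.0009  0.027 ] len 0.027
```

View pics/m19.png

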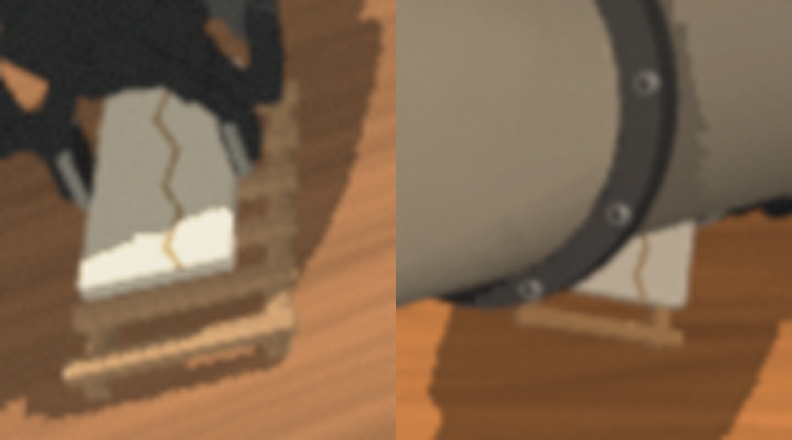

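The tile hangs level and aligned along the rack, seam up. In the left panel, the tile end is at (155,280) and the end slat at (180,345). I lower it.

{"api": "carry_out", "payload": {
  "moves": [
    {"dx":0,"dy":-0.0006,"dz":0.006,"twist":0,"fingers":0.05},
    {"dx":0,"dy":0,"dz":0.007,"twist":0,"fingers":0.05},
    {"dx":0,"dy":0,"dz":0.006,"twist":0,"fingers":0.05},
    {"dx":0,"dy":0,"dz":0.003,"twist":0,"fingers":0.05},
    {"dx":0,"dy":0,"dz":0.001,"twist":0,"fingers":0.05},
    {"dx":0,"dy":0,"dz":0,"twist":0,"fingers":0.05},
    {"dx":0,"dy":0,"dz":0,"twist":0,"fingers":0.05}
  ]
}}

```text
t: 38.08
tcp_pos: [0.579, -0.4206, 0.0435]
tool_rot: [0.0, 0.996, -0.085, -0.0]
force: [0.1, -0.4, -1.1]
grip_width: 0.707
```

{"api": "carry_out", "payload": {
  "moves": [
    {"dx":0,"dy":0,"dz":0.0008,"twist":0,"fingers":0.05},
    {"dx":0,"dy":0,"dz":0,"twist":0,"fingers":0.05}
  ]
}}

```text
t: 38.25
tcp_pos: [0.5791, -0.4205, 0.0428]
tool_rot: [0.0, 0.996, -0.085, 0.0]
force: [0.5, 0.1, -2.0]
grip_width: 0.707
```

{"api": "carry_out", "payload": {
  "moves": [
    {"dx":0,"dy":0,"dz":0.0006,"twist":0,"fingers":0.05},
    {"dx":0,"dy":0,"dz":0,"twist":0,"fingers":0.05}
  ]
}}

```text
t: 38.42
tcp_pos: [0.5791, -0.4205, 0.0421]
tool_rot: [0.0, 0.996, -0.085, 0.0]
force: [-0.0, 0.0, -1.9]
grip_width: 0.71
```

{"api": "carry_out", "payload": {
  "moves": [
    {"dx":0,"dy":0,"dz":0.0007,"twist":0,"fingers":0.05},
    {"dx":0,"dy":0,"dz":0,"twist":0,"fingers":0.05}
  ]
}}

```text
t: 38.58
tcp_pos: [0.579, -0.4204, 0.0413]
tool_rot: [0.0, 0.996, -0.085, -0.0]
force: [-0.5, -0.0, -1.5]
grip_width: 0.709
```

{"api": "carry_out", "payload": {
  "moves": [
    {"dx":0,"dy":0,"dz":0.0006,"twist":0,"fingers":0.05},
    {"dx":0,"dy":0,"dz":0,"twist":0,"fingers":0.05}
  ]
}}

```text
t: 38.75
tcp_pos: [0.579, -0.4205, 0.0406]
tool_rot: [0.0, 0.996, -0.085, -0.0]
force: [-0.0, -0.2, -1.7]
grip_width: 0.712
```

{"api": "carry_out", "payload": {
  "moves": [
    {"dx":0,"dy":0,"dz":0.0005,"twist":0,"fingers":0.05},
    {"dx":0,"dy":0,"dz":0,"twist":0,"fingers":0.05}
  ]
}}

```text
t: 38.92
tcp_pos: [0.579, -0.4204, 0.0401]
tool_rot: [-0.0, 0.996, -0.085, -0.0]
force: [-0.5, -0.5, -0.9]
grip_width: 0.711
```

{"api": "carry_out", "payload": {
  "moves": [
    {"dx":0,"dy":0,"dz":0.0005,"twist":0,"fingers":0.05},
    {"dx":0,"dy":0,"dz":0,"twist":0,"fingers":0.05}
  ]
}}

```text
t: 39.08
tcp_pos: [0.5791, -0.4205, 0.04]
tool_rot: [-0.0, 0.996, -0.085, 0.0]
force: [-1.3, 1.6, 4.0]
grip_width: 0.705
```

{"api": "carry_out", "payload": {
  "moves": [
    {"dx":0,"dy":0,"dz":0.0005,"twist":0,"fingers":0.05},
    {"dx":0,"dy":0,"dz":0,"twist":0,"fingers":0.05}
  ]
}}

```text
t: 39.25
tcp_pos: [0.5791, -0.4205, 0.0399]
tool_rot: [-0.0, 0.996, -0.085, 0.0]
force: [-2.9, 4.9, 11.2]
grip_width: 0.704
```

Contact at 11 N. I release slowly.

{"api": "carry_out", "payload": {
  "moves": [
    {"dx":0,"dy":0,"dz":0,"twist":0,"fingers":0.056},
    {"dx":0,"dy":0,"dz":0,"twist":0,"fingers":0.06},
    {"dx":0,"dy":0,"dz":0,"twist":0,"fingers":0.062},
    {"dx":0,"dy":0,"dz":0,"twist":0,"fingers":0.064},
    {"dx":0,"dy":0,"dz":0,"twist":0,"fingers":0.068},
    {"dx":0,"dy":0,"dz":0,"twist":0,"fingers":0.073},
    {"dx":0,"dy":0,"dz":0,"twist":0,"fingers":0.076},
    {"dx":0,"dy":0,"dz":0,"twist":0,"fingers":0.076}
  ]
}}

```text
t: 39.92
tcp_pos: [0.5791, -0.4205, 0.0392]
tool_rot: [0.0, 0.996, -0.085, -0.0]
force: [-0.6, -1.4, -0.3]
grip_width: 0.889
```

{"api": "carry_out", "payload": {
  "moves": [
    {"dx":0,"dy":0,"dz":-0.004,"twist":0,"fingers":0.078},
    {"dx":0,"dy":0,"dz":-0.01,"twist":0,"fingers":0.08},
    {"dx":0,"dy":0,"dz":-0.025,"twist":0,"fingers":0.08},
    {"dx":0,"dy":0,"dz":-0.03,"twist":0,"fingers":0.08},
    {"dx":0,"dy":0,"dz":-0.03,"twist":0,"fingers":0.08},
    {"dx":0,"dy":0,"dz":-0.03,"twist":0,"fingers":0.08},
    {"dx":0,"dy":0,"dz":-0.03,"twist":0,"fingers":0.08},
    {"dx":0,"dy":0,"dz":-0.03,"twist":0,"fingers":0.08},
    {"dx":0,"dy":0,"dz":0,"twist":0,"fingers":0.08}
  ]
}}

```text
t: 40.67
tcp_pos: [0.5798, -0.4225, 0.2353]
tool_rot: [0.002, 0.996, -0.085, 0.003]
force: [0.5, -1.4, 0.1]
grip_width: 0.935
```

```bash
python3 go.py .6 -.15 .23 -99.7
```

```text
t 40.67 tcp [ 0.5798 -0.4225  0.2353] yaw -99.73 tilt [ 0.0058 -0.0044 -1.    ] F [ 0.54 -1.41  0.11] grip 0.935 q7 -0.62
twist -0.0006
shift before twist [-0.0261 -0.272   0.0042]  after twist [-0.026  -0.272   0.0053] len 0.2733
```

Now I move aside to get a clear view of the rack.

{"api": "carry_out", "payload": {
  "moves": [
    {"dx":-0.002,"dy":-0.015,"dz":0,"twist":0,"fingers":0.08},
    {"dx":-0.003,"dy":-0.03,"dz":0,"twist":0,"fingers":0.08},
    {"dx":-0.003,"dy":-0.03,"dz":0,"twist":0,"fingers":0.08},
    {"dx":-0.003,"dy":-0.03,"dz":0,"twist":0,"fingers":0.08},
    {"dx":-0.003,"dy":-0.03,"dz":0,"twist":0,"fingers":0.08},
    {"dx":-0.003,"dy":-0.03,"dz":0,"twist":0,"fingers":0.08},
    {"dx":-0.003,"dy":-0.03,"dz":0,"twist":0,"fingers":0.08},
    {"dx":-0.003,"dy":-0.03,"dz":0,"twist":0,"fingers":0.08},
    {"dx":-0.003,"dy":-0.03,"dz":0,"twist":0,"fingers":0.08},
    {"dx":-0.003,"dy":-0.02,"dz":0,"twist":0,"fingers":0.08},
    {"dx":0,"dy":0,"dz":0,"twist":0,"fingers":0.08},
    {"dx":0,"dy":0,"dz":0,"twist":0,"fingers":0.08}
  ]
}}

```text
t: 41.67
tcp_pos: [0.5971, -0.1432, 0.2287]
tool_rot: [-0.0, 0.997, -0.083, 0.0]
force: [0.5, -0.3, 0.6]
grip_width: 0.937
```

```bash
python3 - <<'E'
from go import *
for n in('scene','top'):
    c=arm.camera(n); cv2.imwrite(f'pics/{n}20.png',c['color'][:,:,::-1])
S=cv2.imread('pics/scene20.png');T=cv2.imread('pics/top20.png')
a=cv2.resize(S[280:370,75:165],(396,396),interpolation=cv2.INTER_CUBIC)
b=cv2.resize(T[135:225,405:495],(396,396),interpolation=cv2.INTER_CUBIC)
cv2.imwrite('pics/m20.png',np.hstack([a,b]))
E
```

```text
(no output)
```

View pics/m20.png

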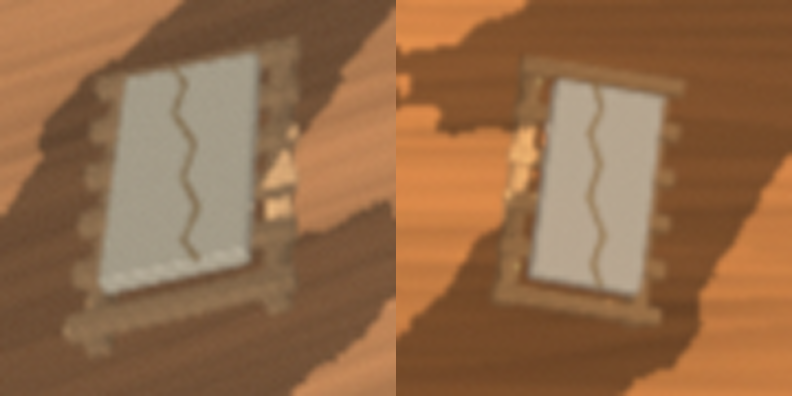

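View pics/top20.png

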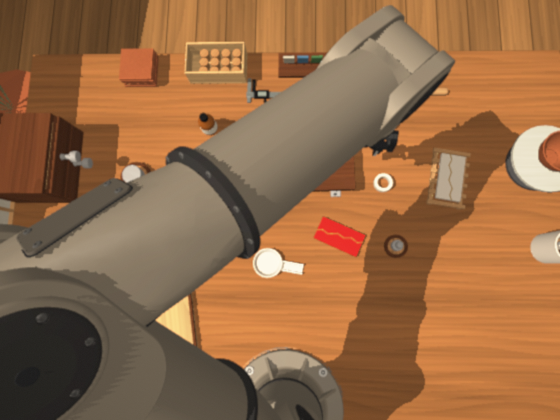

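View pics/scene20.png

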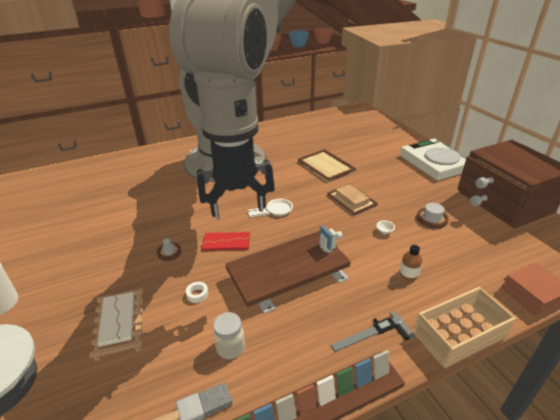

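All four pieces are in place, and the jar and spoon rest look unmoved. The last number to check is how well the tile is centred on the rack.

```bash
python3 - <<'E'
from h import *
for n,o,rk,tl in (('top',(405,135),[(130,57),(289,86),(265,320),(98,297)],[(157,78),(271,96),(243,298),(133,275)]),
 ('scene',(75,280),[(96,88),(298,42),(295,292),(65,335)],[(124,76),(257,52),(249,250),(100,282)])):
    q=lambda p:(o[0]+(p[0]+.5)/4.4-.5,o[1]+(p[1]+.5)/4.4-.5)
    Rk=np.array([plane(n,q(p),.02) for p in rk]);Tl=np.array([plane(n,q(p),.03) for p in tl])
    print(n,'rack',Rk.mean(0).round(4),'tile',Tl.mean(0).round(4),'d',(Tl.mean(0)-Rk.mean(0)).round(4))
    ax=lambda P:np.degrees(np.arctan2(*((P[0]+P[1]-P[2]-P[3])[[1,0]])))
    print('yaw',ax(Rk),ax(Tl),'len',np.linalg.norm(Tl[0]-Tl[3]).round(4),np.linalg.norm(Tl[0]-Tl[1]).round(4))
a,b=cv2.imread('pics/scene0.png'),cv2.imread('pics/scene20.png')
for nm,(x0,y0,x1,y1) in {'jar':(208,308,250,362),'spoon':(272,198,296,220)}.items():
    print(nm,np.abs(a[y0:y1,x0:x1].astype(int)-b[y0:y1,x0:x1]).mean().round(2))
E
```

```text
top rack [ 0.5799 -0.4214  0.02  ] tile [ 0.5792 -0.4207  0.03  ] d [-0.0007  0.0007  0.01  ]
yaw -9.469863403395571 -10.148420424887172 len 0.1204 0.0666
scene rack [ 0.5857 -0.4191  0.02  ] tile [ 0.5809 -0.4192  0.03  ] d [-0.0048 -0.0001  0.01  ]
yaw 170.95658012461658 170.7508755604847 len 0.1215 0.0629
jar 4.4
spoon 28.12
```

```bash
python3 - <<'E'
from h import *
for n,b in(('top',(245,240,310,285)),('scene',(240,192,302,224))):
  ims=[cv2.imread(f'pics/{n}{i}.png')[b[1]:b[3],b[0]:b[2]] for i in(0,20)]
  for im in ims:
    h=cv2.cvtColor(im,cv2.COLOR_BGR2HSV);m=(h[...,1]<70)&(h[...,2]>100);y,x=np.nonzero(m);print(n,m.sum(),(x.mean()+b[0]).round(2),(y.mean()+b[1]).round(2),x.min(),x.max(),y.min(),y.max())
  cv2.imwrite(f'pics/sp{n}.png',cv2.resize(np.hstack(ims),None,fx=5,fy=5))
E
```

```text
top 855 273.36 263.41 8 58 9 36
top 874 273.42 263.53 5 57 0 36
scene 512 272.56 208.35 8 52 7 25
scene 523 272.12 208.17 8 52 5 25
```

View pics/sptop.png

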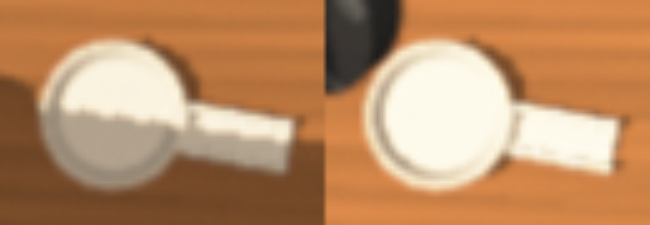

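The spoon rest did not move. Only the arm's shadow changed. I hand the job in.

```bash
python3 -c "
from cell import arm
print(arm.job_done(), arm.get_state()['t'])"
```

```text
the job is handed in; nothing more can be done
the job is handed in; nothing more can be done
```

I took the press stack apart from the top down and handed the job in with the robot clear of everything, at about 42 s of the 123 s allowed. No verdict was reported.

- **Weights and block:** the knob weight stands upright in the small stand and the disc upright in the large stand. The block lies flat in the smaller tray, length along length.
- **Tile:** it lies flat on the rack, seam up and lengthwise. Its axis is within about 0.7° of the rack's, and it was only picked up after the block had been put away.
- **Bystanders:** the jar and spoon rest stand where they were. The spoon rest's raw image difference was large, but its centroid and a crop showed only a changed shadow.

**Checks that disagreed:**
- **Centring:** the top camera puts the tile within 1 mm of the rack's centre. The scene camera says 5 mm off along the length, with the rack's far corners badly seen in shadow, so I trusted the top view.
- **Contact forces:** the fingertips pressed the board with about 26 N as they closed on the tile. The knob weight was pressed onto its recess floor with about 39 N for a moment before I backed off and released it. Neither was the arm or the gripper's body pressing on anything.

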